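# Unload the sample spinner

### The arm

A 7-joint arm with a two-finger parallel gripper is mounted at the origin on the work surface. World frame = base frame: x ahead of the robot, y to its left, z up, the work surface at z = 0. Lengths are in mm, angles in rad, forces in N, time in s.
With the tool pointing down it reaches from about 400 to 850 mm from the base axis. Payload 6.9 kg.
Tool frame: the origin (TCP) lies at the very end of the fingers, on their centre line; the grasp point (between the pads) lies 19 mm behind it; z points along the fingers, y is the line along which they close (so a half turn about z gives the same grasp; the last joint's range is limited). The gripper opens to 85 mm and grips with 20 to 120 N. Pads are 22 mm wide; open, the fingers measure 114 mm over their backs; the gripper's body (76 mm by 85 mm) begins 54 mm behind the grasp point. The pads swing forward as they close: fully open they stand 13 mm farther back than shut.
Start: joints at [-1.095, 0.507, -0.238, 1.5, 0.126, 1.149, -0.155], TCP at [225.911, 582.731, 231.275] pointing down, gripper open.
Joint ranges: [-3.08, 3.08], [-0.24, 2.05], [-1.43, 1.35], [0, 2.5], [-1.52, 4.66], [0.17, 1.96], [-2.89, 2.89]. Speed limits (rad/s): [2.39, 2.39, 3.14, 3.14, 3.14, 3.14, 3.14].

### API

Orientations are given as a 3x3 rotation matrix whose columns are the frame's x, y, z axes.
In Python, from cell import manip, vision gives the robot as it stands. The module is installed in compiled form; this text tells all that it offers.
- The arm moves only by the tool send_rows, never from a script. Its argument "series" is a list of rows, each an object of numbers: "x", "y", "z": the shift along the tool's x, y, z in m; "ax", "ay", "az": the turn, a rotation vector about the tool's x, y, z in degrees. In form: [{"x": .., "y": .., "z": .., "ax": .., "ay": .., "az": ..}, ...]. A call has 1 to 12 rows; each row shifts and turns the commanded pose from where the row before left it, along the tool's axes as they then stand; what a row does not reach is not made up. A row lasts 1/12 s, in which the tool goes at most 41.7 mm and 7.16 degrees, less where a joint would pass 70% of its speed; a pose out of reach is approached as far as the arm can. A call is refused whole if a number of a shift passes 0.0417 or a number of a turn 7.16, either way. A call with a gripper value outside its range is refused whole. "grip" is the opening in per cent of the stroke, from 0 (shut) to 100 (fully open), set as the call begins (left out, the last holds). The fingers move at their own pace and stop on an object; "squeeze" is the grip in N (left out, the last holds). Time passes only in rows, so rows that do not move let the fingers close. It gives the time, the measured TCP pose, the force, the opening and the grip force at its end, in the units of the state.
- manip.get_state(): the state, without advancing time (a new reading comes with each control period).
- vision.camera(name): name is "scene" or "top" or "wrist"; returns the picture (420x560x3 uint8, blue, green, red); there is no depth.
- vision.camera_model(name): a dict with "vfov" (degrees; the focal length in pixels is half the picture's height over the tangent of half this angle, whatever the lens; pixels are square), "cx", "cy" (the principal point, pixels), "dist_coeffs" ([k1, k2, p1, p2, k3] as OpenCV has them; the pictures are not rectified), "world_to_cam" (4x4, takes a point from world to camera coordinates). Camera axes: x right, y down, z forward; pixel columns grow to the right and rows downward; lengths in mm; the calibration is good to about 2 mm. A picture is of the moment at which its call begins: read the wrist's pose just before it. camera_model takes no time and is no camera call; for the wrist camera it gives the pose at the moment of the call.
- manip.sign_off(): hands the job in; it is judged then, once.
The state is a dict: "time": time; "joints": joint angles; "qvel": joint speeds; "joint_torque": joint torques, N m; "tcp_pos": TCP position; "tool_rot": TCP orientation; "ft_force": force on the tool from outside, world axes, zero at the start; "torque": the same for the moment, N m; "gripper_width": finger opening in mm; "finger_force": force on a finger pad.
Only numpy, scipy, OpenCV 4.12 (cv2) and the standard library are available. Lean on these libraries where they do the work, as an engineer would, in place of code of your own. Each camera call takes 0.05 s, during which the arm holds its last target. There are 200 camera calls.

### The job

Unload the sample spinner: break its stuck red hub knob loose with a short firm counter-clockwise twist and turn the locking star on, all the way to its stop, before taking any capsule out. Then turn every sample capsule counter-clockwise to its stop, lift it straight out and stand it upright on the floor of the steel tray. When all are out, turn the star fully back clockwise to its locked position, and do not knock over or shove the amber bottle, the small white jar or the glass beaker.

Things in the scene. Friction and masses are not known exactly. Their poses are not given: they have to be found in the camera images.
- spinner: cream round bench machine, 292 mm across, fixed; origin at the centre of its underside, z up. Flat deck 55 mm above the origin. Four bayonet stations stand on the deck, centred 100 mm from the axis along the spinner's own +x, +y, -x and -y; each is an aluminium sleeve 22 mm high with two key slots, a red dot (locked) and a green dot (open) beside it
- station (a point): centre of the station on the spinner's +x side, at deck height; axes as the spinner's. In every station, a locked capsule's grip bar lies within 0.25 rad of the radial line (red dot). It lifts out only when the bar points 1.0 rad counter-clockwise from the radial line (green dot), give or take 0.12 rad; a stop just past 1.0 rad holds it there
- star (a joint): four-armed steel locking star amid the spinner, with red hub knob; hinge, rad: 0 = locked (arm tips over the capsule flanges), grows counter-clockwise from above, stop at 2.356 (open, arms between stations). Stuck at 0: about 0.6 N m breaks it loose, below 0.1 past 0.5 rad, then 0.04; stays where left, stiff again back near 0. A grasp turns at most about 1.5 rad: regrasp
- star_grip (a point): the point at which to grip the red hub knob, on the axis, 123 mm above the table, turning with the star; the knob is a bar 46 mm long (point x), 16 mm wide (point y), 30 mm high: this point is 8 mm below its top and 22 mm above the black disc (48 mm across) under it
- tray: square stainless tray, 170 x 170 x 22 mm, walls and floor 4 mm thick, loose, 0.6 kg; origin at the centre of its underside, sides along its x and y
- cap1: sample capsule, blue cap, may be absent; 63 mm high, 90 g; origin: centre of underside, z up. White barrel 42 mm across with weighted steel foot, two lugs along x (59 mm over them) 6 to 12 mm up, flange 60 mm across 28 to 33 mm up, above it a grip bar 32 mm long (x), 14 mm wide (y), up to 63 mm. Starts locked in a station, standing on the deck. At its stop, it must rise 25 mm to clear the sleeve
- cap2: sample capsule, green cap, may be absent; 63 mm high, 90 g; origin: centre of underside, z up. White barrel 42 mm across with weighted steel foot, two lugs along x (59 mm over them) 6 to 12 mm up, flange 60 mm across 28 to 33 mm up, above it a grip bar 32 mm long (x), 14 mm wide (y), up to 63 mm. Starts locked in a station, standing on the deck. At its stop, it must rise 25 mm to clear the sleeve
- cap3: sample capsule, orange cap, may be absent; 63 mm high, 90 g; origin: centre of underside, z up. White barrel 42 mm across with weighted steel foot, two lugs along x (59 mm over them) 6 to 12 mm up, flange 60 mm across 28 to 33 mm up, above it a grip bar 32 mm long (x), 14 mm wide (y), up to 63 mm. Starts locked in a station, standing on the deck. At its stop, it must rise 25 mm to clear the sleeve
- cap4: sample capsule, yellow cap, may be absent; 63 mm high, 90 g; origin: centre of underside, z up. White barrel 42 mm across with weighted steel foot, two lugs along x (59 mm over them) 6 to 12 mm up, flange 60 mm across 28 to 33 mm up, above it a grip bar 32 mm long (x), 14 mm wide (y), up to 63 mm. Starts locked in a station, standing on the deck. At its stop, it must rise 25 mm to clear the sleeve
- stain: amber stain bottle, 48 mm across, 110 mm high, loose; origin at the centre of its underside
- jar: small white jar, 38 mm across, 48 mm high, loose; origin at the centre of its underside
- beaker: glass beaker, 70 mm across, 85 mm high, loose; origin at the centre of its underside

How it is judged (in metres and radians):
On the way, in this order (a step that is already met when the one before it is completed fails the run):
1. the hub knob is broken loose (value of joint star above 0.3 rad), for 0.1 s.
2. the locking star is turned open to its stop (beyond 2.2 rad), with every capsule still in its station (value of joint star above 2.2 rad and horizontal distance between each of cap1, cap2, cap3, cap4 and spinner below 0.115 m), for 0.2 s.
3. every capsule is out of the spinner (more than 160 mm from its axis) while the star is still open (beyond 2.0 rad) (value of joint star above 2 rad and horizontal distance between each of cap1, cap2, cap3, cap4 and spinner above 0.16 m), for 0.2 s.
At the end, for the whole second after the job is handed in: The star is back in its locked position (below 0.3 rad) and every capsule present stands upright (within 0.15 rad) and at rest on the tray's floor, its centre within 72 mm of the tray's centre along each side (value of joint star below 0.3 rad and x of cap1 in the frame of tray between -0.072 and 0.072 m and y of cap1 in the frame of tray between -0.072 and 0.072 m and z of cap1 in the frame of tray between -0.002 and 0.01 m and angle between each of cap1, cap2, cap3, cap4's own z axis and vertical below 0.15 rad and linear speed of each of cap1, cap2, cap3, cap4 below 0.02 m/s and x of cap2 in the frame of tray between -0.072 and 0.072 m and y of cap2 in the frame of tray between -0.072 and 0.072 m and z of cap2 in the frame of tray between -0.002 and 0.01 m and x of cap3 in the frame of tray between -0.072 and 0.072 m and y of cap3 in the frame of tray between -0.072 and 0.072 m and z of cap3 in the frame of tray between -0.002 and 0.01 m and x of cap4 in the frame of tray between -0.072 and 0.072 m and y of cap4 in the frame of tray between -0.072 and 0.072 m and z of cap4 in the frame of tray between -0.002 and 0.01 m); the robot touches nothing.
It fails at once if the bottle, jar or beaker is knocked over or shoved more than 40 mm (distance of any of stain, jar, beaker from where it was at the start of the episode above 0.04 m or angle between any of stain, jar, beaker's own z axis and vertical above 0.6 rad).
It fails at once if a capsule falls off the table (height (world z) of any of cap1, cap2, cap3, cap4 below -0.05 m).
Of cap1, cap2, cap3, cap4 only 2 to 4 are there at a start; the rules pass over those that are not, and their reading is None.
At some moment in a run one of tray may be knocked a few centimetres aside while the robot is not near it.
It also fails if it takes over 210 s, if anything falls off the work surface, if the arm or the gripper's body presses on something with over 40 N, if the wrist force passes 120 N, or if a joint passes its speed limit or range.

## Working session

There is one attempt and no reset: what is moved stays moved. The work goes in short steps, Python scripts to look and compute and a tool call to move; the robot and the scene stay as the last step left them, time stands still between calls to the robot, and variables do not carry over. Pictures are saved under pics/ and viewed, at most 14 in all, crops included, and the job is handed in when it is done.

Besides the shell and the picture viewer there is one more tool, called as name(argument=value, ...), one argument or row to a line, values as JSON. send_rows: Moves the arm, as the interface text tells. Its arguments: {"type":"object","properties":{"series":{"type":"array","items":{"type":"object","properties":{"x":{"type":"number"},"y":{"type":"number"},"z":{"type":"number"},"ax":{"type":"number"},"ay":{"type":"number"},"az":{"type":"number"}}}},"grip":{"type":"number"},"squeeze":{"type":"number"}},"required":["series"]}

```bash
mkdir -p pics; ls; python3 - <<'E'
from cell import manip, vision
import cv2,numpy as np
s=manip.get_state()
for k in s: print(k,np.round(s[k],3).tolist())
for n in("scene","top","wrist"):
    m=vision.camera_model(n); print(n,m["vfov"],m["cx"],m["cy"],m["dist_coeffs"],np.round(m["world_to_cam"],3).tolist())
    im=vision.camera(n); cv2.imwrite(f"pics/{n}0.png",im)
E
```

```text
pics
time 0.0
joints [-1.095, 0.508, -0.237, 1.501, 0.126, 1.149, -0.155]
qvel [0.001, -0.002, 0.001, 0.001, -0.002, 0.002, 0.001]
joint_torque [0.0, -62.059, -2.186, -24.964, 0.013, 0.012, -0.0]
tcp_pos [225.798, 582.227, 230.416]
tool_rot [[-0.932, 0.361, -0.001], [0.361, 0.932, -0.002], [-0.0, -0.002, -1.0]]
ft_force [0.507, 0.782, -0.518]
torque [-0.027, -0.042, -0.007]
finger_force 0.0
gripper_width 85.436
scene 51.138259488385415 271.5931589491638 204.29930050126558 [0.04306551 0.         0.         0.         0.        ] [[-0.859, 0.512, 0.018, 512.881], [0.394, 0.683, -0.615, -160.24], [-0.327, -0.521, -0.788, 1051.253], [0.0, 0.0, 0.0, 1.0]]
top 46.755708040486724 273.81413659680845 209.51539486635323 [-0.17699003  0.          0.          0.          0.        ] [[-0.027, -1.0, -0.007, -2.1], [-0.996, 0.027, -0.087, 601.586], [0.087, 0.005, -0.996, 1147.118], [0.0, 0.0, 0.0, 1.0]]
wrist 71.48494374284012 280.80908161234487 211.09952975050473 [-0.03090793  0.          0.          0.          0.        ] [[0.363, 0.932, -0.001, -624.916], [0.896, -0.349, 0.276, -34.559], [0.257, -0.101, -0.961, 378.825], [0.0, 0.0, 0.0, 1.0]]
```

View pics/top0.png

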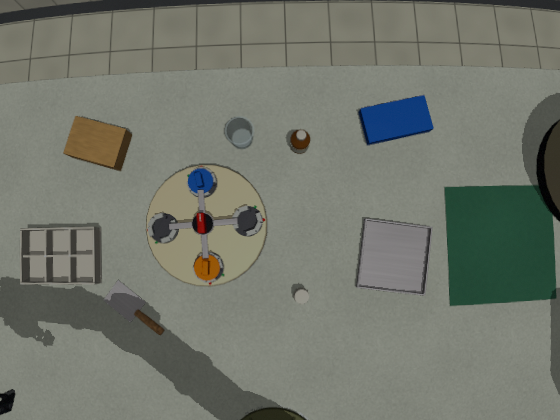

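View pics/scene0.png

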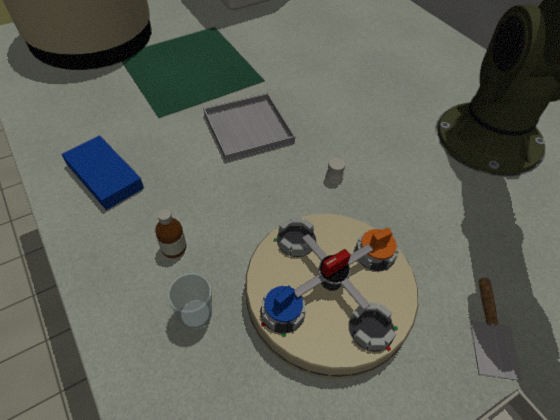

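```bash
cat > h.py <<'E'
from cell import manip, vision
import cv2,numpy as np
def cam(n):
    m=vision.camera_model(n); im=vision.camera(n); return im,m
def K(m):
    f=210/np.tan(np.radians(m["vfov"])/2); return np.array([[f,0,m["cx"]],[0,f,m["cy"]],[0,0,1.]])
def ray(m,px):
    p=cv2.undistortPoints(np.array(px,float).reshape(-1,1,2),K(m),np.array(m["dist_coeffs"]))[:,0]
    W=np.array(m["world_to_cam"]); R,t=W[:3,:3],W[:3,3]
    return -R.T@t,np.c_[p,np.ones(len(p))]@R
def onz(m,px,z):
    c,d=ray(m,px); return (c+d*((z-c[2])/d[:,2])[:,None])[:,:2]
def proj(m,P):
    W=np.array(m["world_to_cam"]); return cv2.projectPoints(np.array(P,float).reshape(-1,1,3),cv2.Rodrigues(W[:3,:3])[0],W[:3,3],K(m),np.array(m["dist_coeffs"]))[0][:,0]
def mask(im,h0,h1,s=120,v=50):
    h=cv2.cvtColor(im,cv2.COLOR_BGR2HSV); H=h[...,0].astype(int)
    hm=(H>=h0)&(H<=h1) if h0<=h1 else (H>=h0)|(H<=h1)
    return (hm&(h[...,1]>=s)&(h[...,2]>=v)).astype(np.uint8)
def blobs(m,amin=20):
    c,_=cv2.findContours(m,cv2.RETR_EXTERNAL,cv2.CHAIN_APPROX_NONE)
    return sorted([x for x in c if cv2.contourArea(x)>=amin],key=cv2.contourArea,reverse=True)
E
python3 - <<'E'
from h import *
im,m=cam("top")
for nm,a in dict(red=(174,6),orange=(7,20),blue=(100,125),cream=(18,35,30,90),green=(40,85,100,40)).items():
    for c in blobs(mask(im,*a),8)[:6]:
        (x,y),r=cv2.minEnclosingCircle(c); M=cv2.moments(c); print(nm,int(cv2.contourArea(c)),np.round((M['m10']/M['m00'],M['m01']/M['m00'],r),1).tolist(), np.round(cv2.minAreaRect(c)[1:][0],1))
# spinner disc ellipse
c=[c for c in blobs(mask(im,18,35,25,90),2000)]
for q in c[:2]:
    print(cv2.boundingRect(q))
g=cv2.resize(im[150:310,130:450],None,fx=2.5,fy=2.5,interpolation=cv2.INTER_CUBIC); cv2.imwrite("pics/topc.png",g)
E
```

```text
red 136 [200.4, 222.9, 10.6] [20.5  8.1]
orange 2314 [97.6, 142.7, 34.8] [60.  41.3]
orange 472 [206.5, 267.6, 13.2] [24.6 25.4]
orange 183 [149.1, 322.2, 16.7] [33.4  6.9]
orange 155 [299.5, 141.7, 9.6] [18. 17.]
blue 2339 [396.2, 119.2, 37.3] [37.2 67.6]
blue 438 [200.1, 180.1, 12.7] [23. 24.]
cream 7348 [206.7, 225.5, 61.0] [121. 120.]
cream 2030 [93.8, 140.8, 33.2] [54.7 40.8]
cream 1374 [368.3, 41.1, 45.2] [61. 81.]
cream 675 [175.5, 58.4, 27.6] [54.  32.1]
cream 633 [195.5, 20.6, 33.0] [59.5 48.3]
cream 595 [520.6, 56.5, 23.8] [44.6 23.7]
green 11850 [499.0, 244.7, 77.5] [117.9 106.4]
(0, 0, 560, 84)
(146, 165, 121, 122)
```

View pics/topc.png

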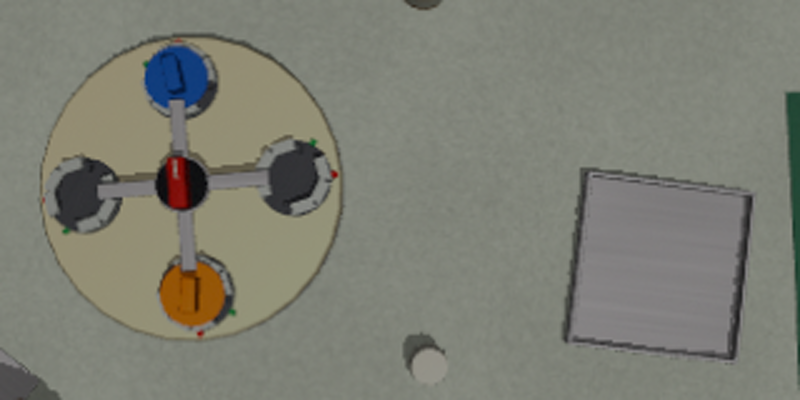

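```bash
python3 - <<'E'
from h import *
im,m=cam("top"); im2,m2=cam("scene")
def c0(b): M=cv2.moments(b); return (M['m10']/M['m00'],M['m01']/M['m00'])
cr=blobs(mask(im,18,35,25,90),2000)
cr=[c for c in cr if abs(cv2.boundingRect(c)[0]-146)<8][0]
P=onz(m,cv2.convexHull(cr)[:,0],55); (x,y),r=cv2.minEnclosingCircle(P.astype(np.float32)); print("spinner",x,y,r, cv2.fitEllipse(P.astype(np.float32)))
red=blobs(mask(im,174,6),60)[0]; q=onz(m,red[:,0],131); print("knob top",onz(m,[c0(red)],131),cv2.minAreaRect(q.astype(np.float32)))
r2=blobs(mask(im2,174,6),60)[0]; 
for nm,a,b in(("blue",(100,125),180),("orange",(7,20),267)):
    k=[c for c in blobs(mask(im,*a),200) if abs(c0(c)[1]-b)<8 and c0(c)[0]<220][0]
    q=onz(m,k[:,0],88); print(nm,onz(m,[c0(k)],88), cv2.minEnclosingCircle(q.astype(np.float32)))
print("scene knob mid", c0(r2), onz(m2,[c0(r2)],122))
# red dots & stations at deck
for nm,p in dict(rb=(178,42),gb=(145,64),ro=(200,334),go=(234,312),rr=(334,175),gr=(313,142),rl=(43,200),gl=(67,232)).items():
    print(nm,onz(m,[(130+p[0]/2.5,150+p[1]/2.5)],57).round(0))
tr=[(585,170),(752,192),(735,360),(566,341)]
T=onz(m,[(130+a/2.5,150+b/2.5) for a,b in tr],22); print("tray",T.round(1).tolist(),T.mean(0), [np.linalg.norm(T[i]-T[i-1]) for i in range(4)])
print("jar",onz(m,[(130+430/2.5,150+366/2.5)],48),"stain",onz(m,[(301,134)],110),"beaker",onz(m,[(239,127)],85))
E
```

```text
spinner 567.4761352539062 143.42819213867188 145.99386596679688 ((566.9212036132812, 144.07408142089844), (289.0278625488281, 290.57025146484375), 152.6034698486328)
knob top [[566.8555555  143.77465107]] ((566.7385864257812, 143.69610595703125), (45.434688568115234, 17.891151428222656), 3.59814453125)
blue [[668.80187853 149.95348898]] ((667.69580078125, 149.93826293945312), 29.710683822631836)
orange [[467.28932167 138.23762421]] ((468.9207458496094, 138.07484436035156), 30.265233993530273)
scene knob mid (335.66265060240966, 261.81258366800535) [[570.47366696 147.88657293]]
rb [[706. 152.]]
gb [[685. 184.]]
ro [[429. 135.]]
go [[449. 103.]]
rr [[575.   6.]]
gr [[606.  25.]]
rl [[558. 284.]]
gl [[527. 261.]]
tray [[575.0, -237.1], [548.5, -403.1], [384.9, -378.9], [410.2, -212.5]] [ 479.62867067 -307.89751824] [np.float64(166.60580252164237), np.float64(168.05016687480241), np.float64(165.31421374869964), np.float64(168.37883768440207)]
jar [[392.90173832 -79.17904838]] stain [[765.31639427 -85.52980482]] beaker [[792.52958417  57.69549061]]
```

send_rows(
  series=[
    {"x": -0.015,"y": -0.009},
    {"x": -0.0317,"y": -0.019},
    {"x": -0.0317,"y": -0.019},
    {"x": -0.0317,"y": -0.019},
    {"x": -0.0317,"y": -0.019},
    {"x": -0.0317,"y": -0.019},
    {"x": -0.0317,"y": -0.019},
    {"x": -0.0317,"y": -0.019},
    {"x": -0.0317,"y": -0.019},
    {"x": -0.0317,"y": -0.019},
    {"x": -0.0317,"y": -0.019},
    {"x": -0.0317,"y": -0.019},
  ],
  grip=55,
  squeeze=110,
)

```text
invalid input
```

```bash
cat >> h.py <<'E'
def to(x,y,z,yaw=None,s=None):
    """deltas in present tool axes to reach x,y,z (mm); yaw = world angle of tool y axis (deg, mod 180)"""
    s=s or manip.get_state(); R=np.array(s["tool_rot"]); p=np.array(s["tcp_pos"])
    d=R.T@(np.array([x,y,z])-p); a=np.degrees(np.arctan2(R[1,1],R[0,1]))
    print("t",round(float(s["time"]),2),"tcp",p.round(1),"yaw",round(a,2),"j7",round(float(s["joints"][6]),2),"w",round(float(s["gripper_width"]),1),"F",np.round(s["ft_force"],1),"T",np.round(s["torque"],2),"ff",np.round(s["finger_force"],1))
    print("tilt z",R[:,2].round(4),"move tool xyz m",(d/1000).round(4), "az", None if yaw is None else round(-((yaw-a+90)%180-90),2))
E
python3 -c "
from h import *
to(567,144,230,93.5);print(np.round(manip.get_state()['joints'],2))"
```

```text
t 0.3 tcp [225.9 582.6 231. ] yaw 68.81 j7 -0.15 w 85.3 F [ 0.4 -0.4  0.3] T [ 0.03 -0.02 -0.02] ff 0.0
tilt z [-2.e-04 -5.e-04 -1.e+00] move tool xyz m [-0.4766 -0.2857  0.0011] az -24.69
[-1.1   0.51 -0.24  1.5   0.13  1.15 -0.15]
```

send_rows(
  series=[
    {"x": -0.015,"y": -0.009,"z": 0,"ax": 0,"ay": 0,"az": 0},
    {"x": -0.03,"y": -0.018,"z": 0,"ax": 0,"ay": 0,"az": 0},
    {"x": -0.03,"y": -0.018,"z": 0,"ax": 0,"ay": 0,"az": 0},
    {"x": -0.03,"y": -0.018,"z": 0,"ax": 0,"ay": 0,"az": 0},
    {"x": -0.03,"y": -0.018,"z": 0,"ax": 0,"ay": 0,"az": 0},
    {"x": -0.03,"y": -0.018,"z": 0,"ax": 0,"ay": 0,"az": 0},
    {"x": -0.03,"y": -0.018,"z": 0,"ax": 0,"ay": 0,"az": 0},
    {"x": -0.03,"y": -0.018,"z": 0,"ax": 0,"ay": 0,"az": 0},
    {"x": -0.03,"y": -0.018,"z": 0,"ax": 0,"ay": 0,"az": 0},
    {"x": -0.03,"y": -0.018,"z": 0,"ax": 0,"ay": 0,"az": 0},
    {"x": -0.03,"y": -0.018,"z": 0,"ax": 0,"ay": 0,"az": 0},
    {"x": -0.03,"y": -0.018,"z": 0,"ax": 0,"ay": 0,"az": 0},
  ],
  grip=55,
  squeeze=110,
)

```text
time: 1.3
tcp_pos: [473.6, 263.5, 231.5]
tool_rot: [[-0.932, 0.361, 0.0], [0.361, 0.932, 0.0], [-0.0, 0.0, -1.0]]
ft_force: [1.6, 0.4, -0.9]
gripper_width: 47.0
finger_force: 0.0
```

```bash
python3 -c "
from h import *
to(567,144,230,93.5);print(np.round(manip.get_state()['joints'],2))"
```

```text
t 1.3 tcp [473.6 263.5 231.5] yaw 68.81 j7 0.57 w 47.0 F [ 1.6  0.4 -0.9] T [-0.03 -0.   -0.01] ff 0.0
tilt z [ 3.e-04  2.e-04 -1.e+00] move tool xyz m [-0.1303 -0.0777  0.0015] az -24.69
[-0.44  0.38 -0.17  1.72  0.07  1.05  0.57]
```

send_rows(
  series=[
    {"x": -0.0217,"y": -0.013,"z": 0,"ax": 0,"ay": 0,"az": 0},
    {"x": -0.0217,"y": -0.013,"z": 0,"ax": 0,"ay": 0,"az": 0},
    {"x": -0.0217,"y": -0.013,"z": 0,"ax": 0,"ay": 0,"az": 0},
    {"x": -0.0217,"y": -0.013,"z": 0,"ax": 0,"ay": 0,"az": 0},
    {"x": -0.0217,"y": -0.013,"z": 0,"ax": 0,"ay": 0,"az": 0},
    {"x": -0.0217,"y": -0.013,"z": 0,"ax": 0,"ay": 0,"az": 0},
    {"x": 0,"y": 0,"z": 0,"ax": 0,"ay": 0,"az": -6.2},
    {"x": 0,"y": 0,"z": 0,"ax": 0,"ay": 0,"az": -6.2},
    {"x": 0,"y": 0,"z": 0,"ax": 0,"ay": 0,"az": -6.2},
    {"x": 0,"y": 0,"z": 0,"ax": 0,"ay": 0,"az": -6.1},
    {"x": 0,"y": 0,"z": 0,"ax": 0,"ay": 0,"az": 0},
    {"x": 0,"y": 0,"z": 0,"ax": 0,"ay": 0,"az": 0},
  ],
)

```text
time: 2.3
tcp_pos: [566.0, 145.1, 231.2]
tool_rot: [[-0.998, -0.058, -0.0], [-0.058, 0.998, 0.0], [0.0, 0.0, -1.0]]
ft_force: [0.2, -0.9, -0.5]
gripper_width: 47.0
finger_force: 0.0
```

```bash
python3 - <<'E'
from h import *
to(567,144,230,93.5);print(np.round(manip.get_state()['joints'],2))
im,m=cam("wrist"); cv2.imwrite("pics/w1.png",im)
def c0(b): M=cv2.moments(b); return (M['m10']/M['m00'],M['m01']/M['m00'])
for c in blobs(mask(im,174,6),30)[:4]:
    q=onz(m,c[:,0],131).astype(np.float32); print("red",cv2.contourArea(c),c0(c),onz(m,[c0(c)],131),cv2.minAreaRect(q))
E
```

```text
t 2.3 tcp [566.  145.1 231.2] yaw 93.31 j7 1.22 w 47.0 F [ 0.2 -0.9 -0.5] T [0.02 0.03 0.  ] ff 0.0
tilt z [-2.e-04  1.e-04 -1.e+00] move tool xyz m [-0.001  -0.0011  0.0012] az -0.19
[-0.13  0.44 -0.24  1.61  0.12  1.1   1.22]
red 816.0 (280.2146650326797, 207.0819035947712) [[561.8981107  145.10732126]] ((564.2764892578125, 145.08326721191406), (48.57052993774414, 15.510283470153809), 3.6689293384552)
```

View pics/w1.png

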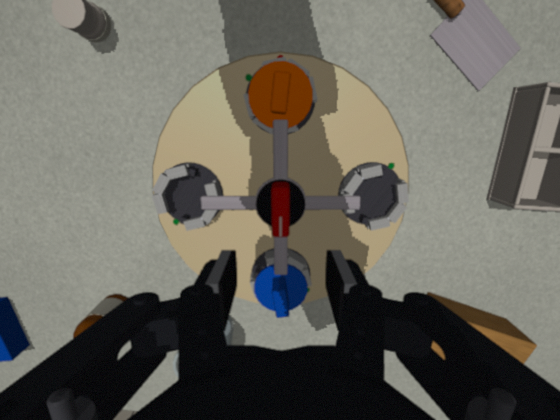

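send_rows(
  series=[
    {"x": -0.0007,"y": -0.0006,"z": 0.015,"ax": 0,"ay": 0,"az": 0},
    {"x": 0,"y": 0,"z": 0.022,"ax": 0,"ay": 0,"az": 0},
    {"x": 0,"y": 0,"z": 0.022,"ax": 0,"ay": 0,"az": 0},
    {"x": 0,"y": 0,"z": 0.022,"ax": 0,"ay": 0,"az": 0},
    {"x": 0,"y": 0,"z": 0.022,"ax": 0,"ay": 0,"az": 0},
    {"x": 0,"y": 0,"z": 0.015,"ax": 0,"ay": 0,"az": 0},
    {"x": 0,"y": 0,"z": 0.008,"ax": 0,"ay": 0,"az": 0},
    {"x": 0,"y": 0,"z": 0,"ax": 0,"ay": 0,"az": 0},
  ],
)

```text
time: 3.02
tcp_pos: [565.7, 144.5, 103.6]
tool_rot: [[-0.998, -0.06, -0.003], [-0.06, 0.998, -0.001], [0.003, -0.001, -1.0]]
ft_force: [-0.3, -0.7, 1.1]
gripper_width: 47.0
finger_force: 0.0
```

send_rows(
  series=[
    {"x": 0,"y": 0,"z": 0,"ax": 0,"ay": 0,"az": 0},
    {"x": 0,"y": 0,"z": 0,"ax": 0,"ay": 0,"az": 0},
    {"x": 0,"y": 0,"z": 0,"ax": 0,"ay": 0,"az": 0},
    {"x": 0,"y": 0,"z": 0,"ax": 0,"ay": 0,"az": 0},
    {"x": 0,"y": 0,"z": 0,"ax": 0,"ay": 0,"az": 0},
    {"x": 0,"y": 0,"z": 0,"ax": 0,"ay": 0,"az": 0},
  ],
  grip=0,
  squeeze=110,
)

```text
time: 3.52
tcp_pos: [567.5, 144.6, 106.9]
tool_rot: [[-0.998, -0.061, 0.002], [-0.061, 0.998, 0.0], [-0.002, 0.0, -1.0]]
ft_force: [-1.4, -1.6, 6.3]
gripper_width: 14.3
finger_force: 107.9
```

```bash
python3 -c "
from h import *
to(566.7,144.4,105,93.5)"
```

```text
t 3.52 tcp [567.5 144.6 106.9] yaw 93.47 j7 1.18 w 14.3 F [-1.4 -1.6  6.3] T [-0.2   0.27 -0.03] ff 107.9
tilt z [ 2.5e-03  3.0e-04 -1.0e+00] move tool xyz m [ 0.0008 -0.0002  0.0019] az -0.03
```

send_rows(
  series=[
    {"x": 0,"y": 0,"z": 0,"ax": 0,"ay": 0,"az": -5},
    {"x": 0,"y": 0,"z": 0,"ax": 0,"ay": 0,"az": -5},
    {"x": 0,"y": 0,"z": 0,"ax": 0,"ay": 0,"az": -5},
    {"x": 0,"y": 0,"z": 0,"ax": 0,"ay": 0,"az": -5},
    {"x": 0,"y": 0,"z": 0,"ax": 0,"ay": 0,"az": -5},
    {"x": 0,"y": 0,"z": 0,"ax": 0,"ay": 0,"az": -5},
    {"x": 0,"y": 0,"z": 0,"ax": 0,"ay": 0,"az": -5},
  ],
)

```text
time: 4.1
tcp_pos: [567.5, 144.6, 106.8]
tool_rot: [[-0.781, -0.625, 0.002], [-0.625, 0.781, 0.0], [-0.002, -0.001, -1.0]]
ft_force: [-0.5, -0.6, 6.4]
gripper_width: 14.1
finger_force: 108.1
```

```bash
python3 - <<'E'
from h import *
to(566.7,144.4,105,93.5)
im,m=cam("top"); c=blobs(mask(im,174,6),20)
for q in c[:2]: print(cv2.contourArea(q),cv2.minAreaRect(onz(m,q[:,0],131).astype(np.float32)))
im,m=cam("wrist"); cv2.imwrite("pics/w2.png",im)
E
```

```text
t 4.1 tcp [567.5 144.6 106.8] yaw 128.69 j7 1.67 w 14.1 F [-0.5 -0.6  6.4] T [-0.08  0.37 -0.11] ff 108.1
tilt z [ 2.4e-03  2.0e-04 -1.0e+00] move tool xyz m [0.0008 0.0003 0.0018] az 35.19
```

View pics/w2.png

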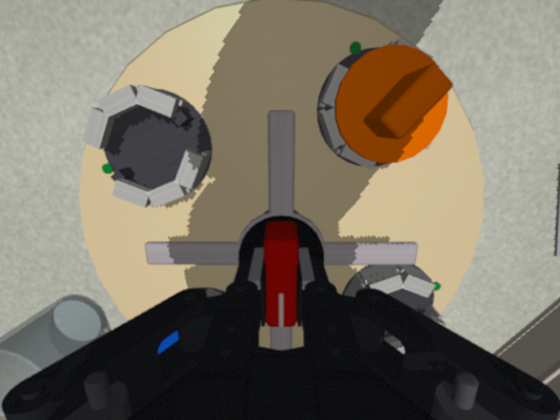

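send_rows(
  series=[
    {"x": 0,"y": 0,"z": 0,"ax": 0,"ay": 0,"az": -6},
    {"x": 0,"y": 0,"z": 0,"ax": 0,"ay": 0,"az": -6},
    {"x": 0,"y": 0,"z": 0,"ax": 0,"ay": 0,"az": -6},
    {"x": 0,"y": 0,"z": 0,"ax": 0,"ay": 0,"az": -6},
    {"x": 0,"y": 0,"z": 0,"ax": 0,"ay": 0,"az": -6},
    {"x": 0,"y": 0,"z": 0,"ax": 0,"ay": 0,"az": -6},
    {"x": 0,"y": 0,"z": 0,"ax": 0,"ay": 0,"az": -4},
    {"x": 0,"y": 0,"z": 0,"ax": 0,"ay": 0,"az": 0},
  ],
)

```text
time: 4.87
tcp_pos: [567.5, 144.6, 106.9]
tool_rot: [[-0.196, -0.981, 0.002], [-0.981, 0.196, 0.0], [-0.001, -0.002, -1.0]]
ft_force: [-0.5, -1.7, 7.0]
gripper_width: 14.5
finger_force: 108.5
```

send_rows(
  series=[
    {"x": 0,"y": 0,"z": 0,"ax": 0,"ay": 0,"az": 0},
    {"x": 0,"y": 0,"z": 0,"ax": 0,"ay": 0,"az": 0},
    {"x": 0,"y": 0,"z": 0,"ax": 0,"ay": 0,"az": 0},
    {"x": 0,"y": 0,"z": 0,"ax": 0,"ay": 0,"az": 0},
    {"x": 0,"y": 0,"z": -0.015,"ax": 0,"ay": 0,"az": 0},
    {"x": 0,"y": 0,"z": -0.02,"ax": 0,"ay": 0,"az": 0},
    {"x": 0,"y": 0,"z": -0.015,"ax": 0,"ay": 0,"az": 0},
    {"x": 0,"y": 0,"z": 0,"ax": 0,"ay": 0,"az": 0},
  ],
  grip=50,
)

```text
time: 5.53
tcp_pos: [568.1, 145.7, 158.2]
tool_rot: [[-0.199, -0.98, 0.004], [-0.98, 0.199, 0.001], [-0.002, -0.004, -1.0]]
ft_force: [0.5, 0.7, 0.1]
gripper_width: 43.0
finger_force: 0.0
```

send_rows(
  series=[
    {"x": 0,"y": 0,"z": 0,"ax": 0,"ay": 0,"az": 7},
    {"x": 0,"y": 0,"z": 0,"ax": 0,"ay": 0,"az": 7},
    {"x": 0,"y": 0,"z": 0,"ax": 0,"ay": 0,"az": 7},
    {"x": 0,"y": 0,"z": 0,"ax": 0,"ay": 0,"az": 7},
    {"x": 0,"y": 0,"z": 0,"ax": 0,"ay": 0,"az": 7},
    {"x": 0,"y": 0,"z": 0,"ax": 0,"ay": 0,"az": 7},
    {"x": 0,"y": 0,"z": 0,"ax": 0,"ay": 0,"az": 7},
    {"x": 0,"y": 0,"z": 0,"ax": 0,"ay": 0,"az": 7},
    {"x": 0,"y": 0,"z": 0,"ax": 0,"ay": 0,"az": 7},
    {"x": 0,"y": 0,"z": 0,"ax": 0,"ay": 0,"az": 7},
    {"x": 0,"y": 0,"z": 0,"ax": 0,"ay": 0,"az": 7},
    {"x": 0,"y": 0,"z": 0,"ax": 0,"ay": 0,"az": 7},
  ],
)

```text
time: 6.53
tcp_pos: [566.4, 144.6, 154.6]
tool_rot: [[-0.995, 0.102, -0.001], [0.102, 0.995, -0.0], [0.001, -0.001, -1.0]]
ft_force: [0.8, -0.4, 1.2]
gripper_width: 42.6
finger_force: 0.0
```

send_rows(
  series=[
    {"x": 0,"y": 0,"z": 0,"ax": 0,"ay": 0,"az": 7},
    {"x": 0,"y": 0,"z": 0,"ax": 0,"ay": 0,"az": 7},
    {"x": 0,"y": 0,"z": 0,"ax": 0,"ay": 0,"az": 7},
    {"x": 0,"y": 0,"z": 0,"ax": 0,"ay": 0,"az": 7},
    {"x": 0,"y": 0,"z": 0,"ax": 0,"ay": 0,"az": 7},
    {"x": 0,"y": 0,"z": 0,"ax": 0,"ay": 0,"az": 7},
    {"x": 0,"y": 0,"z": 0,"ax": 0,"ay": 0,"az": 7},
    {"x": 0,"y": 0,"z": 0,"ax": 0,"ay": 0,"az": 7},
    {"x": 0,"y": 0,"z": 0,"ax": 0,"ay": 0,"az": 7},
    {"x": 0,"y": 0,"z": 0,"ax": 0,"ay": 0,"az": 7},
    {"x": 0,"y": 0,"z": 0,"ax": 0,"ay": 0,"az": 7},
    {"x": 0,"y": 0,"z": 0,"ax": 0,"ay": 0,"az": 7},
  ],
)

```text
time: 7.53
tcp_pos: [566.4, 144.6, 154.6]
tool_rot: [[-0.003, 1.0, -0.001], [1.0, 0.003, -0.001], [-0.001, -0.001, -1.0]]
ft_force: [-0.4, 0.0, -0.4]
gripper_width: 42.7
finger_force: 0.0
```

send_rows(
  series=[
    {"x": 0,"y": 0,"z": 0,"ax": 0,"ay": 0,"az": 6},
    {"x": 0,"y": 0,"z": 0,"ax": 0,"ay": 0,"az": 6},
    {"x": 0,"y": 0,"z": 0,"ax": 0,"ay": 0,"az": 0},
    {"x": 0,"y": 0,"z": 0,"ax": 0,"ay": 0,"az": 0},
  ],
)

```text
time: 7.87
tcp_pos: [566.4, 144.8, 154.7]
tool_rot: [[0.196, 0.981, -0.001], [0.981, -0.196, -0.001], [-0.001, -0.0, -1.0]]
ft_force: [0.4, 0.4, -0.2]
gripper_width: 43.0
finger_force: 0.0
```

```bash
python3 - <<'E'
from h import *
to(566.7,144.4,105,168.5)
im,m=cam("wrist"); cv2.imwrite("pics/w3.png",im)
for q in blobs(mask(im,174,6),60)[:3]: print(cv2.contourArea(q),cv2.minAreaRect(onz(m,q[:,0],131).astype(np.float32)))
E
```

```text
t 7.87 tcp [566.4 144.8 154.7] yaw -11.29 j7 -0.34 w 43.0 F [ 0.4  0.4 -0.2] T [-0.   -0.08  0.01] ff 0.0
tilt z [-6.e-04 -8.e-04 -1.e+00] move tool xyz m [-0.0003  0.0004  0.0497] az 0.21
1868.0 ((567.9007568359375, 149.34654235839844), (50.518768310546875, 16.184980392456055), 77.7708511352539)
```

View pics/w3.png

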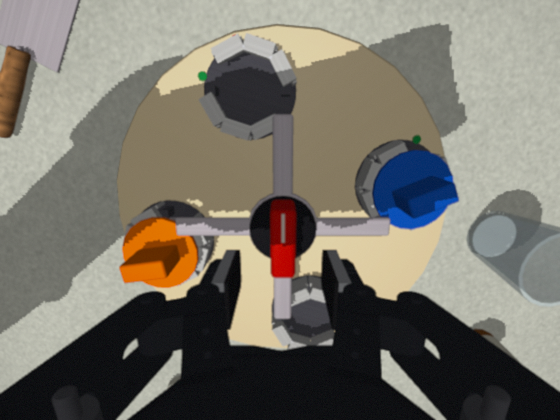

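send_rows(
  series=[
    {"x": 0,"y": 0,"z": 0.015,"ax": 0,"ay": 0,"az": 0},
    {"x": 0,"y": 0,"z": 0.02,"ax": 0,"ay": 0,"az": 0},
    {"x": 0,"y": 0,"z": 0.013,"ax": 0,"ay": 0,"az": 0},
    {"x": 0,"y": 0,"z": 0,"ax": 0,"ay": 0,"az": 0},
  ],
)

```text
time: 8.25
tcp_pos: [565.0, 144.4, 104.6]
tool_rot: [[0.196, 0.981, -0.005], [0.981, -0.196, -0.001], [-0.002, -0.004, -1.0]]
ft_force: [-0.0, -0.5, -1.0]
gripper_width: 42.9
finger_force: 0.0
```

send_rows(
  series=[
    {"x": 0,"y": 0,"z": 0,"ax": 0,"ay": 0,"az": 0},
    {"x": 0,"y": 0,"z": 0,"ax": 0,"ay": 0,"az": 0},
    {"x": 0,"y": 0,"z": 0,"ax": 0,"ay": 0,"az": 0},
    {"x": 0,"y": 0,"z": 0,"ax": 0,"ay": 0,"az": 0},
    {"x": 0,"y": 0,"z": 0,"ax": 0,"ay": 0,"az": 0},
    {"x": 0,"y": 0,"z": 0,"ax": 0,"ay": 0,"az": 0},
  ],
  grip=0,
  squeeze=80,
)

```text
time: 8.75
tcp_pos: [567.5, 144.6, 108.4]
tool_rot: [[0.199, 0.98, 0.002], [0.98, -0.199, 0.0], [0.001, 0.002, -1.0]]
ft_force: [1.2, -1.2, 6.6]
gripper_width: 14.4
finger_force: 79.5
```

send_rows(
  series=[
    {"x": 0,"y": 0,"z": 0,"ax": 0,"ay": 0,"az": -6},
    {"x": 0,"y": 0,"z": 0,"ax": 0,"ay": 0,"az": -6},
    {"x": 0,"y": 0,"z": 0,"ax": 0,"ay": 0,"az": -6},
    {"x": 0,"y": 0,"z": 0,"ax": 0,"ay": 0,"az": -6},
    {"x": 0,"y": 0,"z": 0,"ax": 0,"ay": 0,"az": -6},
    {"x": 0,"y": 0,"z": 0,"ax": 0,"ay": 0,"az": -6},
    {"x": 0,"y": 0,"z": 0,"ax": 0,"ay": 0,"az": -6},
    {"x": 0,"y": 0,"z": 0,"ax": 0,"ay": 0,"az": -6},
    {"x": 0,"y": 0,"z": 0,"ax": 0,"ay": 0,"az": -5},
    {"x": 0,"y": 0,"z": 0,"ax": 0,"ay": 0,"az": -4},
    {"x": 0,"y": 0,"z": 0,"ax": 0,"ay": 0,"az": -2},
    {"x": 0,"y": 0,"z": 0,"ax": 0,"ay": 0,"az": 0},
  ],
)

```text
time: 9.75
tcp_pos: [567.6, 144.6, 108.4]
tool_rot: [[-0.739, 0.674, 0.002], [0.674, 0.739, 0.0], [-0.001, 0.002, -1.0]]
ft_force: [1.0, -1.0, 6.8]
gripper_width: 14.5
finger_force: 79.7
```

```bash
python3 - <<'E'
from h import *
to(566.7,144.4,105,228.5)
E
```

```text
t 9.75 tcp [567.6 144.6 108.4] yaw 47.62 j7 0.49 w 14.5 F [ 1.  -1.   6.8] T [-0.18  0.08  0.04] ff 79.7
tilt z [ 2.1e-03  5.0e-04 -1.0e+00] move tool xyz m [ 0.0005 -0.0007  0.0034] az -0.88
```

send_rows(
  series=[
    {"x": 0,"y": 0,"z": 0,"ax": 0,"ay": 0,"az": -2},
    {"x": 0,"y": 0,"z": 0,"ax": 0,"ay": 0,"az": -2},
    {"x": 0,"y": 0,"z": 0,"ax": 0,"ay": 0,"az": 0},
    {"x": 0,"y": 0,"z": 0,"ax": 0,"ay": 0,"az": 0},
  ],
)

```text
time: 10.08
tcp_pos: [567.6, 144.6, 108.4]
tool_rot: [[-0.779, 0.627, 0.002], [0.627, 0.779, 0.002], [-0.0, 0.002, -1.0]]
ft_force: [-0.8, 0.9, 5.2]
gripper_width: 14.4
finger_force: 88.5
```

```bash
python3 - <<'E'
from h import *
to(566.7,144.4,105,228.5)
E
```

```text
t 10.08 tcp [567.6 144.6 108.4] yaw 51.2 j7 0.54 w 14.4 F [-0.8  0.9  5.2] T [ 0.04  0.04 -1.99] ff 88.5
tilt z [ 0.0018  0.0015 -1.    ] move tool xyz m [ 0.0006 -0.0007  0.0034] az 2.7
```

send_rows(
  series=[
    {"x": 0,"y": 0,"z": 0,"ax": 0,"ay": 0,"az": 0},
    {"x": 0,"y": 0,"z": 0,"ax": 0,"ay": 0,"az": 0},
    {"x": 0,"y": 0,"z": 0,"ax": 0,"ay": 0,"az": 0},
    {"x": 0,"y": 0,"z": 0,"ax": 0,"ay": 0,"az": 0},
    {"x": 0,"y": 0,"z": -0.02,"ax": 0,"ay": 0,"az": 0},
    {"x": 0,"y": 0,"z": -0.025,"ax": 0,"ay": 0,"az": -7},
    {"x": 0,"y": 0,"z": -0.025,"ax": 0,"ay": 0,"az": -7},
    {"x": 0,"y": 0,"z": -0.02,"ax": 0,"ay": 0,"az": -7},
    {"x": 0,"y": 0,"z": -0.01,"ax": 0,"ay": 0,"az": -7},
    {"x": 0,"y": 0,"z": 0,"ax": 0,"ay": 0,"az": -7},
    {"x": 0,"y": 0,"z": 0,"ax": 0,"ay": 0,"az": -5},
    {"x": 0,"y": 0,"z": 0,"ax": 0,"ay": 0,"az": 0},
  ],
  grip=50,
)

```text
time: 11.08
tcp_pos: [566.5, 144.7, 207.4]
tool_rot: [[-1.0, -0.031, -0.0], [-0.031, 1.0, 0.0], [0.0, 0.0, -1.0]]
ft_force: [-0.4, -0.8, -0.6]
gripper_width: 42.7
finger_force: 0.0
```

send_rows(
  series=[
    {"x": -0.02,"y": 0,"z": 0,"ax": 0,"ay": 0,"az": 0},
    {"x": -0.025,"y": 0,"z": 0,"ax": 0,"ay": 0,"az": 0},
    {"x": -0.025,"y": 0,"z": 0,"ax": 0,"ay": 0,"az": 0},
    {"x": -0.02,"y": 0,"z": 0,"ax": 0,"ay": 0,"az": 0},
    {"x": -0.01,"y": 0,"z": 0,"ax": 0,"ay": 0,"az": 0},
    {"x": 0,"y": 0,"z": 0,"ax": 0,"ay": 0,"az": 0},
  ],
)

```text
time: 11.58
tcp_pos: [668.1, 147.1, 205.9]
tool_rot: [[-1.0, -0.023, -0.001], [-0.023, 1.0, -0.0], [0.001, -0.0, -1.0]]
ft_force: [-0.8, -0.0, 0.8]
gripper_width: 42.7
finger_force: 0.0
```

```bash
python3 - <<'E'
from h import *
to(667.3,150.7,205,93.5)
im,m=cam("wrist"); cv2.imwrite("pics/w4.png",im)
E
```

```text
t 11.58 tcp [668.1 147.1 205.9] yaw 91.3 j7 1.2 w 42.7 F [-0.8 -0.   0.8] T [0.03 0.01 0.  ] ff 0.0
tilt z [-8.e-04 -4.e-04 -1.e+00] move tool xyz m [0.0007 0.0037 0.0008] az -2.2
```

View pics/w4.png

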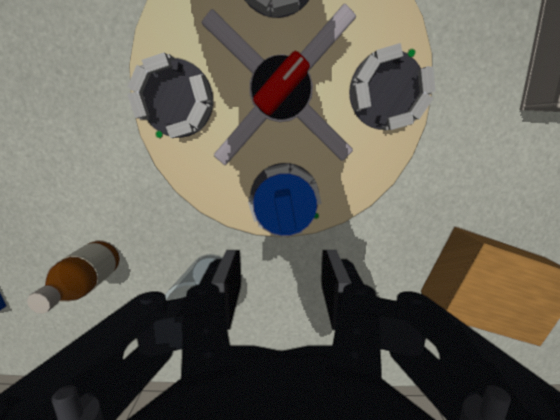

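```bash
python3 - <<'E'
import cv2,numpy as np
a=cv2.imread("pics/w4.png")[165:240,245:325]; b=cv2.imread("pics/w1.png")[55:130,240:320]
f=lambda a:cv2.resize(cv2.normalize(a,None,0,255,cv2.NORM_MINMAX),None,fx=5,fy=5,interpolation=cv2.INTER_CUBIC)
cv2.imwrite("pics/cr.png",np.hstack([f(np.clip(a.astype(int)*2,0,255).astype(np.uint8)),f(b)]))
E
```

```text
(no output)
```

View pics/cr.png

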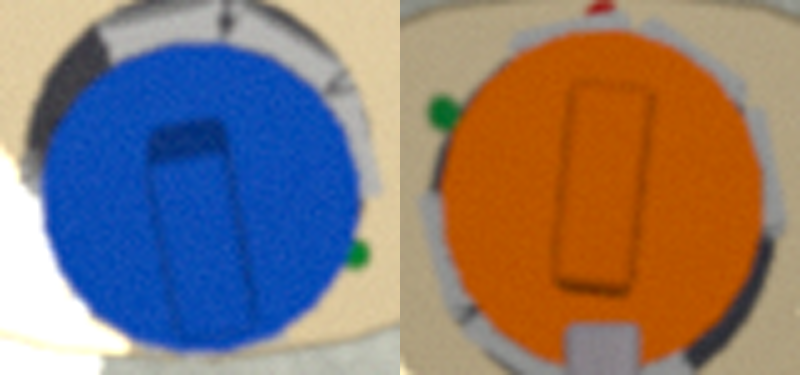

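```bash
python3 - <<'E'
from h import *
s=manip.get_state(); m=vision.camera_model("wrist")
def T(R,p): M=np.eye(4); M[:3,:3]=R; M[:3,3]=p; return M
tc=np.array(m["world_to_cam"])@T(s["tool_rot"],s["tcp_pos"])
def yawR(a): 
    a=np.radians(a); y=[np.cos(a),np.sin(a),0]; z=[0,0,-1.]; return np.c_[np.cross(y,z),y,z]
m1=dict(m); m1["world_to_cam"]=tc@np.linalg.inv(T(yawR(93.31),[566,145.1,231.2]))
B=onz(m,[(245+a/5,165+b/5) for a,b in[(150,165),(180,338),(228,150),(255,325)]],118)
O=onz(m1,[(240+(a-400)/5,55+b/5) for a,b in[(572,82),(556,280),(654,92),(630,288)]],118)
for q in(B,O):
    print(q.round(1).tolist(),q.mean(0).round(1))
    for i in(0,2): d=q[i]-q[i+1]; print(np.linalg.norm(d).round(1),np.degrees(np.arctan2(d[1],d[0])).round(1))
to(667.5,150.6,205,93.5)
E
```

```text
[[651.7, 143.0], [681.5, 148.5], [649.0, 155.6], [678.9, 161.1]] [665.3 152. ]
30.3 -169.4
30.4 -169.6
[[452.4, 134.3], [483.0, 133.2], [453.1, 147.6], [483.6, 145.6]] [468.  140.2]
30.6 177.9
30.5 176.2
t 11.63 tcp [666.8 147.3 206.1] yaw 91.36 j7 1.2 w 42.6 F [-0.1 -0.2 -0.3] T [ 0.02  0.01 -0.  ] ff 0.0
tilt z [-1.5e-03 -3.0e-04 -1.0e+00] move tool xyz m [-0.0007  0.0032  0.0011] az -2.14
```

send_rows(
  series=[
    {"x": -0.0005,"y": 0.0034,"z": 0,"ax": 0,"ay": 0,"az": -4.5},
    {"x": 0,"y": 0,"z": 0.01,"ax": 0,"ay": 0,"az": -4.5},
    {"x": 0,"y": 0,"z": 0.02,"ax": 0,"ay": 0,"az": 0},
    {"x": 0,"y": 0,"z": 0.02,"ax": 0,"ay": 0,"az": 0},
    {"x": 0,"y": 0,"z": 0.02,"ax": 0,"ay": 0,"az": 0},
    {"x": 0,"y": 0,"z": 0.02,"ax": 0,"ay": 0,"az": 0},
    {"x": 0,"y": 0,"z": 0.015,"ax": 0,"ay": 0,"az": 0},
    {"x": 0,"y": 0,"z": 0.008,"ax": 0,"ay": 0,"az": 0},
    {"x": 0,"y": 0,"z": 0,"ax": 0,"ay": 0,"az": 0},
    {"x": 0,"y": 0,"z": 0,"ax": 0,"ay": 0,"az": 0},
  ],
)

```text
time: 12.47
tcp_pos: [666.7, 150.9, 94.7]
tool_rot: [[-0.983, -0.182, -0.0], [-0.182, 0.983, -0.0], [0.0, 0.0, -1.0]]
ft_force: [0.3, 0.1, 1.0]
gripper_width: 42.8
finger_force: 0.0
```

send_rows(
  series=[
    {"x": 0,"y": 0,"z": 0,"ax": 0,"ay": 0,"az": 0},
    {"x": 0,"y": 0,"z": 0,"ax": 0,"ay": 0,"az": 0},
    {"x": 0,"y": 0,"z": 0,"ax": 0,"ay": 0,"az": 0},
    {"x": 0,"y": 0,"z": 0,"ax": 0,"ay": 0,"az": 0},
    {"x": 0,"y": 0,"z": 0,"ax": 0,"ay": 0,"az": 0},
    {"x": 0,"y": 0,"z": 0,"ax": 0,"ay": 0,"az": 0},
  ],
  grip=0,
  squeeze=50,
)

```text
time: 12.97
tcp_pos: [667.8, 150.9, 95.6]
tool_rot: [[-0.983, -0.182, 0.002], [-0.182, 0.983, 0.0], [-0.002, 0.0, -1.0]]
ft_force: [-0.9, -0.7, 7.1]
gripper_width: 12.7
finger_force: 50.7
```

```bash
python3 - <<'E'
from h import *
to(667.5,150.6,92,150.8)
E
```

```text
t 12.97 tcp [667.8 150.9  95.6] yaw 100.5 j7 1.3 w 12.7 F [-0.9 -0.7  7.1] T [0.03 0.18 0.04] ff 50.7
tilt z [ 2.1e-03  5.0e-04 -1.0e+00] move tool xyz m [ 0.0003 -0.0003  0.0036] az -50.3
```

send_rows(
  series=[
    {"x": 0,"y": 0,"z": 0,"ax": 0,"ay": 0,"az": -4},
    {"x": 0,"y": 0,"z": 0,"ax": 0,"ay": 0,"az": -5},
    {"x": 0,"y": 0,"z": 0,"ax": 0,"ay": 0,"az": -5},
    {"x": 0,"y": 0,"z": 0,"ax": 0,"ay": 0,"az": -5},
    {"x": 0,"y": 0,"z": 0,"ax": 0,"ay": 0,"az": -5},
    {"x": 0,"y": 0,"z": 0,"ax": 0,"ay": 0,"az": -5},
    {"x": 0,"y": 0,"z": 0,"ax": 0,"ay": 0,"az": -5},
    {"x": 0,"y": 0,"z": 0,"ax": 0,"ay": 0,"az": -5},
    {"x": 0,"y": 0,"z": 0,"ax": 0,"ay": 0,"az": -5},
    {"x": 0,"y": 0,"z": 0,"ax": 0,"ay": 0,"az": -4},
    {"x": 0,"y": 0,"z": 0,"ax": 0,"ay": 0,"az": -3},
    {"x": 0,"y": 0,"z": 0,"ax": 0,"ay": 0,"az": 0},
  ],
)

```text
time: 13.97
tcp_pos: [668.0, 152.0, 95.7]
tool_rot: [[-0.474, -0.88, 0.003], [-0.88, 0.474, 0.002], [-0.003, -0.001, -1.0]]
ft_force: [-0.1, 1.7, 4.8]
gripper_width: 12.9
finger_force: 50.6
```

```bash
python3 - <<'E'
from h import *
to(667.5,150.6,92,150.8)
E
```

```text
t 13.97 tcp [668.  152.   95.7] yaw 151.68 j7 2.04 w 12.9 F [-0.1  1.7  4.8] T [ 0.35 -0.05 -0.14] ff 50.6
tilt z [ 0.0025  0.0023 -1.    ] move tool xyz m [ 0.0014 -0.0002  0.0037] az 0.88
```

send_rows(
  series=[
    {"x": 0,"y": 0,"z": 0,"ax": 0,"ay": 0,"az": -1.5},
    {"x": 0,"y": 0,"z": 0,"ax": 0,"ay": 0,"az": 0},
  ],
)

```text
time: 14.13
tcp_pos: [668.0, 152.0, 95.7]
tool_rot: [[-0.454, -0.891, 0.002], [-0.891, 0.454, 0.002], [-0.003, -0.001, -1.0]]
ft_force: [0.5, 2.7, 5.2]
gripper_width: 12.8
finger_force: 50.8
```

```bash
python3 - <<'E'
from h import *
to(667.5,150.6,92,150.8)
E
```

```text
t 14.13 tcp [668.  152.   95.7] yaw 153.03 j7 2.05 w 12.8 F [0.5 2.7 5.2] T [ 0.49  0.01 -0.55] ff 50.8
tilt z [ 0.0025  0.0023 -1.    ] move tool xyz m [ 0.0014 -0.0002  0.0037] az 2.23
```

send_rows(
  series=[
    {"x": 0,"y": 0,"z": 0,"ax": 0,"ay": 0,"az": 1},
    {"x": 0,"y": 0,"z": -0.004,"ax": 0,"ay": 0,"az": 0},
    {"x": 0,"y": 0,"z": -0.006,"ax": 0,"ay": 0,"az": 0},
    {"x": 0,"y": 0,"z": -0.006,"ax": 0,"ay": 0,"az": 0},
  ],
)

```text
time: 14.47
tcp_pos: [666.7, 150.1, 110.3]
tool_rot: [[-0.469, -0.883, -0.001], [-0.883, 0.469, -0.001], [0.002, 0.001, -1.0]]
ft_force: [-0.9, 0.2, -0.1]
gripper_width: 13.1
finger_force: 49.7
```

```bash
python3 - <<'E'
from h import *
to(667.5,150.6,92,150.8)
E
```

```text
t 14.47 tcp [666.7 150.1 110.3] yaw 152.02 j7 2.05 w 13.1 F [-0.9  0.2 -0.1] T [-0.01  0.02  0.04] ff 49.7
tilt z [-0.0014 -0.001  -1.    ] move tool xyz m [-0.0009 -0.0005  0.0183] az 1.22
```

send_rows(
  series=[
    {"x": 0,"y": 0,"z": -0.01,"ax": 0,"ay": 0,"az": 0},
    {"x": 0,"y": 0,"z": -0.015,"ax": 0,"ay": 0,"az": 0},
    {"x": 0,"y": 0,"z": -0.02,"ax": 0,"ay": 0,"az": 0},
    {"x": 0,"y": 0,"z": -0.02,"ax": 0,"ay": 0,"az": 0},
    {"x": 0,"y": 0,"z": -0.02,"ax": 0,"ay": 0,"az": 0},
    {"x": 0,"y": 0,"z": -0.015,"ax": 0,"ay": 0,"az": 0},
    {"x": 0,"y": 0,"z": 0,"ax": 0,"ay": 0,"az": 0},
  ],
)

```text
time: 15.05
tcp_pos: [668.3, 151.6, 215.1]
tool_rot: [[-0.469, -0.883, 0.006], [-0.883, 0.469, 0.002], [-0.004, -0.004, -1.0]]
ft_force: [0.8, 0.0, -0.5]
gripper_width: 12.6
finger_force: 49.8
```

```bash
python3 - <<'E'
from h import *
im,m=cam("top"); cv2.imwrite("pics/top1.png",im)
d=cv2.absdiff(im,cv2.imread("pics/top0.png")).max(2); print("tray diff",(d[205:300,340:445]>40).sum())
to(480,-308,210,93.5); print(np.round(manip.get_state()["joints"],2))
cv2.imwrite("pics/top1c.png",cv2.resize(im[150:310,130:450],None,fx=2.5,fy=2.5,interpolation=cv2.INTER_CUBIC))
E
```

```text
tray diff 0
t 15.1 tcp [667.7 151.2 212.9] yaw 152.03 j7 2.1 w 13.1 F [ 0.2  0.6 -1.7] T [-0.03  0.07  0.01] ff 49.8
tilt z [ 3.6e-03  9.0e-04 -1.0e+00] move tool xyz m [ 0.4936 -0.0496  0.0018] az 58.53
[ 0.05  0.65 -0.58  1.35  0.36  1.24  2.1 ]
```

View pics/top1c.png

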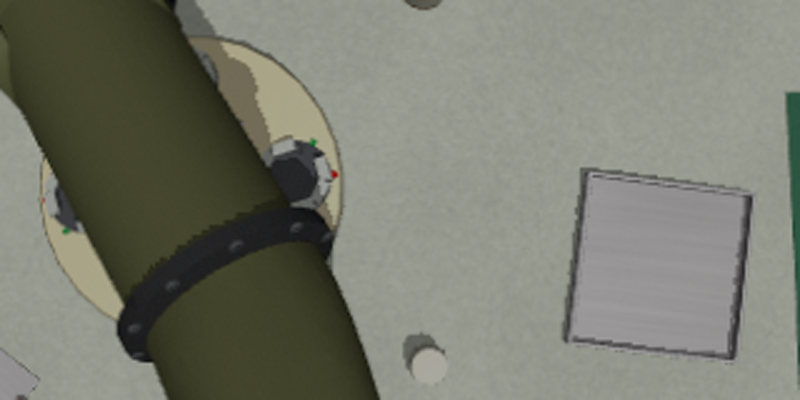

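send_rows(
  series=[
    {"x": 0,"y": 0,"z": 0,"ax": 0,"ay": 0,"az": 5},
    {"x": 0,"y": 0,"z": 0,"ax": 0,"ay": 0,"az": 7},
    {"x": 0,"y": 0,"z": 0,"ax": 0,"ay": 0,"az": 7},
    {"x": 0,"y": 0,"z": 0,"ax": 0,"ay": 0,"az": 7},
    {"x": 0,"y": 0,"z": 0,"ax": 0,"ay": 0,"az": 7},
    {"x": 0,"y": 0,"z": 0,"ax": 0,"ay": 0,"az": 7},
    {"x": 0,"y": 0,"z": 0,"ax": 0,"ay": 0,"az": 7},
    {"x": 0,"y": 0,"z": 0,"ax": 0,"ay": 0,"az": 7},
    {"x": 0,"y": 0,"z": 0,"ax": 0,"ay": 0,"az": 4.5},
  ],
)

```text
time: 15.85
tcp_pos: [666.3, 150.5, 209.1]
tool_rot: [[-0.998, -0.055, -0.002], [-0.055, 0.998, -0.001], [0.002, -0.001, -1.0]]
ft_force: [-0.1, 0.4, -0.8]
gripper_width: 13.1
finger_force: 49.7
```

send_rows(
  series=[
    {"x": 0.0065,"y": -0.0165,"z": 0,"ax": 0,"ay": 0,"az": 0},
    {"x": 0.0125,"y": -0.0325,"z": 0,"ax": 0,"ay": 0,"az": 0},
    {"x": 0.0125,"y": -0.0325,"z": 0,"ax": 0,"ay": 0,"az": 0},
    {"x": 0.0125,"y": -0.0325,"z": 0,"ax": 0,"ay": 0,"az": 0},
    {"x": 0.0125,"y": -0.0325,"z": 0,"ax": 0,"ay": 0,"az": 0},
    {"x": 0.0125,"y": -0.0325,"z": 0,"ax": 0,"ay": 0,"az": 0},
    {"x": 0.0125,"y": -0.0325,"z": 0,"ax": 0,"ay": 0,"az": 0},
    {"x": 0.0125,"y": -0.0325,"z": 0,"ax": 0,"ay": 0,"az": 0},
    {"x": 0.0125,"y": -0.0325,"z": 0,"ax": 0,"ay": 0,"az": 0},
    {"x": 0.0125,"y": -0.0325,"z": 0,"ax": 0,"ay": 0,"az": 0},
    {"x": 0.0125,"y": -0.0325,"z": 0,"ax": 0,"ay": 0,"az": 0},
    {"x": 0.0125,"y": -0.0325,"z": 0,"ax": 0,"ay": 0,"az": 0},
  ],
)

```text
time: 16.85
tcp_pos: [544.7, -232.7, 209.4]
tool_rot: [[-0.998, -0.061, -0.002], [-0.061, 0.998, 0.001], [0.002, 0.001, -1.0]]
ft_force: [0.0, -1.1, -0.3]
gripper_width: 12.7
finger_force: 49.7
```

```bash
python3 - <<'E'
from h import *
to(521,-314,180,93.5); print(np.round(manip.get_state()["joints"],2))
E
```

```text
t 16.85 tcp [ 544.7 -232.7  209.4] yaw 93.52 j7 1.84 w 12.7 F [ 0.  -1.1 -0.3] T [ 0.   -0.02  0.03] ff 49.7
tilt z [-1.8e-03  5.0e-04 -1.0e+00] move tool xyz m [ 0.0286 -0.0797  0.0294] az 0.02
[ 0.55  0.48 -0.3   1.62  0.16  1.07  1.84]
```

send_rows(
  series=[
    {"x": 0.0095,"y": -0.0265,"z": 0,"ax": 0,"ay": 0,"az": 0},
    {"x": 0.0095,"y": -0.0265,"z": 0,"ax": 0,"ay": 0,"az": 0},
    {"x": 0.0075,"y": -0.0205,"z": 0.02,"ax": 0,"ay": 0,"az": 0},
    {"x": 0,"y": 0,"z": 0.03,"ax": 0,"ay": 0,"az": 0},
    {"x": 0,"y": 0,"z": 0.03,"ax": 0,"ay": 0,"az": 0},
    {"x": 0,"y": 0,"z": 0.02,"ax": 0,"ay": 0,"az": 0},
    {"x": 0,"y": 0,"z": 0,"ax": 0,"ay": 0,"az": 0},
    {"x": 0,"y": 0,"z": 0,"ax": 0,"ay": 0,"az": 0},
  ],
)

```text
time: 17.52
tcp_pos: [523.2, -305.8, 109.1]
tool_rot: [[-0.998, -0.061, -0.003], [-0.061, 0.998, 0.002], [0.003, 0.002, -1.0]]
ft_force: [0.3, -0.1, -1.4]
gripper_width: 13.3
finger_force: 49.7
```

```bash
python3 - <<'E'
from h import *
to(521,-314,46.5,93.5)
im,m=cam("scene"); cv2.imwrite("pics/s1.png",cv2.resize(im[60:200,150:350],None,fx=4,fy=4))
E
```

```text
t 17.52 tcp [ 523.2 -305.8  109.1] yaw 93.53 j7 1.94 w 13.3 F [ 0.3 -0.1 -1.4] T [-0.01  0.    0.03] ff 49.7
tilt z [-0.0032  0.0019 -1.    ] move tool xyz m [ 0.0025 -0.0082  0.0626] az 0.03
```

View pics/s1.png

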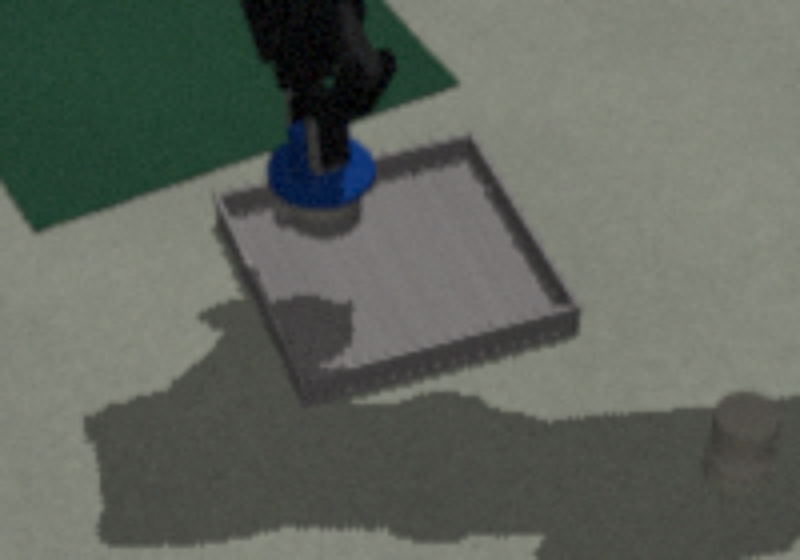

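send_rows(
  series=[
    {"x": 0.0025,"y": -0.008,"z": 0,"ax": 0,"ay": 0,"az": 0},
    {"x": 0,"y": 0,"z": 0.015,"ax": 0,"ay": 0,"az": 0},
    {"x": 0,"y": 0,"z": 0.02,"ax": 0,"ay": 0,"az": 0},
    {"x": 0,"y": 0,"z": 0.012,"ax": 0,"ay": 0,"az": 0},
    {"x": 0,"y": 0,"z": 0.005,"ax": 0,"ay": 0,"az": 0},
    {"x": 0,"y": 0,"z": 0,"ax": 0,"ay": 0,"az": 0},
    {"x": 0,"y": 0,"z": 0,"ax": 0,"ay": 0,"az": 0},
  ],
)

```text
time: 18.15
tcp_pos: [522.9, -315.1, 59.5]
tool_rot: [[-0.998, -0.061, 0.001], [-0.061, 0.998, -0.001], [-0.001, -0.001, -1.0]]
ft_force: [0.1, -0.2, -0.9]
gripper_width: 12.5
finger_force: 49.8
```

```bash
python3 - <<'E'
from h import *
to(521,-314,45.5,93.5)
E
```

```text
t 18.15 tcp [ 522.9 -315.1   59.5] yaw 93.5 j7 1.93 w 12.5 F [ 0.1 -0.2 -0.9] T [ 0.03 -0.03 -0.07] ff 49.8
tilt z [ 0.0014 -0.001  -1.    ] move tool xyz m [0.0019 0.0013 0.014 ] az 0.0
```

send_rows(
  series=[
    {"x": 0,"y": 0,"z": 0.006,"ax": 0,"ay": 0,"az": 0},
    {"x": 0,"y": 0,"z": 0.004,"ax": 0,"ay": 0,"az": 0},
    {"x": 0,"y": 0,"z": 0.002,"ax": 0,"ay": 0,"az": 0},
    {"x": 0,"y": 0,"z": 0.001,"ax": 0,"ay": 0,"az": 0},
    {"x": 0,"y": 0,"z": 0.001,"ax": 0,"ay": 0,"az": 0},
    {"x": 0,"y": 0,"z": 0,"ax": 0,"ay": 0,"az": 0},
    {"x": 0,"y": 0,"z": 0,"ax": 0,"ay": 0,"az": 0},
  ],
)

```text
time: 18.73
tcp_pos: [522.3, -314.5, 44.6]
tool_rot: [[-0.998, -0.061, -0.0], [-0.061, 0.998, -0.0], [0.0, -0.0, -1.0]]
ft_force: [-0.7, -0.1, 3.4]
gripper_width: 13.1
finger_force: 50.2
```

```bash
python3 - <<'E'
from h import *
to(521,-314,45.5,93.5)
E
```

```text
t 18.73 tcp [ 522.3 -314.5   44.6] yaw 93.51 j7 1.92 w 13.1 F [-0.7 -0.1  3.4] T [ 0.13  0.34 -0.02] ff 50.2
tilt z [-0.e+00 -2.e-04 -1.e+00] move tool xyz m [ 0.0012  0.0006 -0.0009] az 0.01
```

send_rows(
  series=[
    {"x": 0,"y": 0,"z": 0,"ax": 0,"ay": 0,"az": 0},
    {"x": 0,"y": 0,"z": 0,"ax": 0,"ay": 0,"az": 0},
    {"x": 0,"y": 0,"z": 0,"ax": 0,"ay": 0,"az": 0},
    {"x": 0,"y": 0,"z": 0,"ax": 0,"ay": 0,"az": 0},
    {"x": 0,"y": 0,"z": -0.01,"ax": 0,"ay": 0,"az": 0},
    {"x": 0,"y": 0,"z": -0.02,"ax": 0,"ay": 0,"az": 0},
    {"x": 0,"y": 0,"z": -0.025,"ax": 0,"ay": 0,"az": 0},
    {"x": 0,"y": 0,"z": -0.025,"ax": 0,"ay": 0,"az": 0},
    {"x": 0,"y": 0,"z": -0.025,"ax": 0,"ay": 0,"az": 0},
    {"x": 0,"y": 0,"z": -0.025,"ax": 0,"ay": 0,"az": 0},
    {"x": 0,"y": 0,"z": -0.015,"ax": 0,"ay": 0,"az": 0},
    {"x": 0,"y": 0,"z": -0.01,"ax": 0,"ay": 0,"az": 0},
  ],
  grip=45,
)

```text
time: 19.73
tcp_pos: [523.1, -314.8, 202.4]
tool_rot: [[-0.998, -0.061, 0.003], [-0.061, 0.998, -0.002], [-0.003, -0.002, -1.0]]
ft_force: [0.9, -0.4, -0.6]
gripper_width: 38.9
finger_force: 0.0
```

send_rows(
  series=[
    {"x": 0.001,"y": 0.0175,"z": 0,"ax": 0,"ay": 0,"az": 0},
    {"x": 0.002,"y": 0.035,"z": 0,"ax": 0,"ay": 0,"az": 0},
    {"x": 0.002,"y": 0.035,"z": 0,"ax": 0,"ay": 0,"az": 0},
    {"x": 0.002,"y": 0.035,"z": 0,"ax": 0,"ay": 0,"az": 0},
    {"x": 0.002,"y": 0.035,"z": 0,"ax": 0,"ay": 0,"az": 0},
    {"x": 0.002,"y": 0.035,"z": 0,"ax": 0,"ay": 0,"az": 0},
    {"x": 0.002,"y": 0.035,"z": 0,"ax": 0,"ay": 0,"az": 0},
    {"x": 0.002,"y": 0.035,"z": 0,"ax": 0,"ay": 0,"az": 0},
    {"x": 0.002,"y": 0.035,"z": 0,"ax": 0,"ay": 0,"az": 0},
    {"x": 0.002,"y": 0.035,"z": 0,"ax": 0,"ay": 0,"az": 0},
    {"x": 0.002,"y": 0.035,"z": 0,"ax": 0,"ay": 0,"az": 0},
    {"x": 0.002,"y": 0.035,"z": 0,"ax": 0,"ay": 0,"az": 0},
  ],
)

```text
time: 20.73
tcp_pos: [473.9, 87.3, 199.4]
tool_rot: [[-0.998, -0.061, -0.0], [-0.061, 0.998, -0.0], [0.0, -0.0, -1.0]]
ft_force: [0.7, 0.2, -0.8]
gripper_width: 38.1
finger_force: 0.0
```

```bash
python3 - <<'E'
from h import *
to(467.8,138.6,200,87)
im,m=cam("top"); cv2.imwrite("pics/top2.png",im)
for c in blobs(mask(im[205:300,340:445],100,125),50)[:2]:
    M=cv2.moments(c); p=(340+M['m10']/M['m00'],205+M['m01']/M['m00']); print("blue",cv2.contourArea(c),p,onz(m,[p],37))
E
```

```text
t 20.73 tcp [473.9  87.3 199.4] yaw 93.51 j7 1.22 w 38.1 F [ 0.7  0.2 -0.8] T [ 0.02 -0.03 -0.  ] ff 0.0
tilt z [-2.e-04 -2.e-04 -1.e+00] move tool xyz m [ 0.003   0.0515 -0.0006] az 6.51
blue 425.0 (397.2937254901961, 238.3541176470588) [[ 522.59290902 -313.58048167]]
```

send_rows(
  series=[
    {"x": 0.001,"y": 0.02,"z": 0,"ax": 0,"ay": 0,"az": 0},
    {"x": 0.001,"y": 0.02,"z": 0,"ax": 0,"ay": 0,"az": 0},
    {"x": 0.001,"y": 0.0115,"z": 0,"ax": 0,"ay": 0,"az": 0},
    {"x": 0,"y": 0,"z": 0,"ax": 0,"ay": 0,"az": 3.2},
    {"x": 0,"y": 0,"z": 0,"ax": 0,"ay": 0,"az": 3.3},
    {"x": 0,"y": 0,"z": 0,"ax": 0,"ay": 0,"az": 0},
    {"x": 0,"y": 0,"z": 0,"ax": 0,"ay": 0,"az": 0},
  ],
)

```text
time: 21.37
tcp_pos: [468.4, 136.8, 199.3]
tool_rot: [[-0.999, 0.05, -0.0], [0.05, 0.999, -0.0], [0.0, -0.0, -1.0]]
ft_force: [-0.2, 0.0, 0.1]
gripper_width: 38.2
finger_force: 0.0
```

```bash
python3 - <<'E'
from h import *
to(467.8,138.6,94.5,87)
im,m=cam("wrist"); cv2.imwrite("pics/w5.png",im)
for c in blobs(mask(im,7,16),150)[:3]:
    print(cv2.contourArea(c),cv2.minEnclosingCircle(c),cv2.minEnclosingCircle(onz(m,c[:,0],88).astype(np.float32)))
E
```

```text
t 21.37 tcp [468.4 136.8 199.3] yaw 87.11 j7 1.02 w 38.2 F [-0.2  0.   0.1] T [-0.03 -0.05  0.03] ff 0.0
tilt z [-4.e-04 -4.e-04 -1.e+00] move tool xyz m [0.0006 0.0018 0.1048] az 0.11
3214.0 ((282.90576171875, 205.21885681152344), 33.21099090576172) ((467.1491394042969, 139.3531951904297), 30.064279556274414)
1499.5 ((428.70355224609375, 54.70354080200195), 40.04230880737305) ((348.22601318359375, 262.3159484863281), 32.778804779052734)
```

send_rows(
  series=[
    {"x": 0.0006,"y": 0.002,"z": 0,"ax": 0,"ay": 0,"az": 0},
    {"x": 0,"y": 0,"z": 0.015,"ax": 0,"ay": 0,"az": 0},
    {"x": 0,"y": 0,"z": 0.02,"ax": 0,"ay": 0,"az": 0},
    {"x": 0,"y": 0,"z": 0.02,"ax": 0,"ay": 0,"az": 0},
    {"x": 0,"y": 0,"z": 0.02,"ax": 0,"ay": 0,"az": 0},
    {"x": 0,"y": 0,"z": 0.015,"ax": 0,"ay": 0,"az": 0},
    {"x": 0,"y": 0,"z": 0.01,"ax": 0,"ay": 0,"az": 0},
    {"x": 0,"y": 0,"z": 0.005,"ax": 0,"ay": 0,"az": 0},
    {"x": 0,"y": 0,"z": 0,"ax": 0,"ay": 0,"az": 0},
    {"x": 0,"y": 0,"z": 0,"ax": 0,"ay": 0,"az": 0},
  ],
)

```text
time: 22.25
tcp_pos: [468.2, 139.1, 94.5]
tool_rot: [[-0.999, 0.052, -0.0], [0.052, 0.999, 0.0], [0.0, 0.0, -1.0]]
ft_force: [0.5, -0.4, 0.1]
gripper_width: 38.0
finger_force: 0.0
```

send_rows(
  series=[
    {"x": 0,"y": 0,"z": 0,"ax": 0,"ay": 0,"az": 0},
    {"x": 0,"y": 0,"z": 0,"ax": 0,"ay": 0,"az": 0},
    {"x": 0,"y": 0,"z": 0,"ax": 0,"ay": 0,"az": 0},
    {"x": 0,"y": 0,"z": 0,"ax": 0,"ay": 0,"az": 0},
    {"x": 0,"y": 0,"z": 0,"ax": 0,"ay": 0,"az": 0},
    {"x": 0,"y": 0,"z": 0,"ax": 0,"ay": 0,"az": 0},
  ],
  grip=0,
)

```text
time: 22.75
tcp_pos: [468.5, 139.2, 95.0]
tool_rot: [[-0.999, 0.052, 0.001], [0.052, 0.999, 0.0], [-0.001, 0.0, -1.0]]
ft_force: [-0.6, -0.8, 6.2]
gripper_width: 13.1
finger_force: 51.3
```

```bash
python3 - <<'E'
from h import *
to(467.8,138.6,94.5,151.5)
E
```

```text
t 22.75 tcp [468.5 139.2  95. ] yaw 87.01 j7 0.93 w 13.1 F [-0.6 -0.8  6.2] T [-0.02  0.21  0.01] ff 51.3
tilt z [ 1.4e-03  3.0e-04 -1.0e+00] move tool xyz m [ 0.0007 -0.0007  0.0005] az -64.49
```

Turn about 65° to the stop.

send_rows(
  series=[
    {"x": 0,"y": 0,"z": 0,"ax": 0,"ay": 0,"az": -4},
    {"x": 0,"y": 0,"z": 0,"ax": 0,"ay": 0,"az": -6},
    {"x": 0,"y": 0,"z": 0,"ax": 0,"ay": 0,"az": -6},
    {"x": 0,"y": 0,"z": 0,"ax": 0,"ay": 0,"az": -6},
    {"x": 0,"y": 0,"z": 0,"ax": 0,"ay": 0,"az": -6},
    {"x": 0,"y": 0,"z": 0,"ax": 0,"ay": 0,"az": -6},
    {"x": 0,"y": 0,"z": 0,"ax": 0,"ay": 0,"az": -6},
    {"x": 0,"y": 0,"z": 0,"ax": 0,"ay": 0,"az": -6},
    {"x": 0,"y": 0,"z": 0,"ax": 0,"ay": 0,"az": -6},
    {"x": 0,"y": 0,"z": 0,"ax": 0,"ay": 0,"az": -6},
    {"x": 0,"y": 0,"z": 0,"ax": 0,"ay": 0,"az": -4},
    {"x": 0,"y": 0,"z": 0,"ax": 0,"ay": 0,"az": -2.5},
  ],
)

```text
time: 23.75
tcp_pos: [468.6, 140.3, 95.0]
tool_rot: [[-0.473, -0.881, 0.002], [-0.881, 0.473, 0.002], [-0.003, -0.001, -1.0]]
ft_force: [-1.1, 3.2, 6.0]
gripper_width: 13.4
finger_force: 51.4
```

send_rows(
  series=[
    {"x": 0,"y": 0,"z": 0,"ax": 0,"ay": 0,"az": -1},
    {"x": 0,"y": 0,"z": 0,"ax": 0,"ay": 0,"az": 0},
  ],
)

```text
time: 23.92
tcp_pos: [468.5, 140.3, 95.0]
tool_rot: [[-0.461, -0.887, 0.001], [-0.887, 0.461, 0.002], [-0.003, -0.0, -1.0]]
ft_force: [-1.0, 3.1, 5.9]
gripper_width: 13.2
finger_force: 51.3
```

```bash
python3 - <<'E'
from h import *
to(467.8,138.6,94.5,151.5)
E
```

```text
t 23.92 tcp [468.5 140.3  95. ] yaw 152.55 j7 1.81 w 13.2 F [-1.   3.1  5.9] T [ 0.63  0.33 -0.35] ff 51.3
tilt z [ 0.0014  0.0021 -1.    ] move tool xyz m [ 0.0019 -0.0002  0.0005] az 1.05
```

At the stop (0.35 N m). Ease back slightly and lift.

send_rows(
  series=[
    {"x": 0,"y": 0,"z": 0,"ax": 0,"ay": 0,"az": 0.8},
    {"x": 0,"y": 0,"z": -0.004,"ax": 0,"ay": 0,"az": 0},
    {"x": 0,"y": 0,"z": -0.006,"ax": 0,"ay": 0,"az": 0},
    {"x": 0,"y": 0,"z": -0.006,"ax": 0,"ay": 0,"az": 0},
    {"x": 0,"y": 0,"z": -0.01,"ax": 0,"ay": 0,"az": 0},
  ],
)

```text
time: 24.33
tcp_pos: [467.6, 138.6, 120.6]
tool_rot: [[-0.474, -0.881, -0.001], [-0.881, 0.474, -0.001], [0.001, 0.001, -1.0]]
ft_force: [-0.0, -0.1, -1.0]
gripper_width: 12.9
finger_force: 50.3
```

send_rows(
  series=[
    {"x": 0,"y": 0,"z": -0.014,"ax": 0,"ay": 0,"az": 0},
    {"x": 0,"y": 0,"z": -0.02,"ax": 0,"ay": 0,"az": 0},
    {"x": 0,"y": 0,"z": -0.02,"ax": 0,"ay": 0,"az": 7},
    {"x": 0,"y": 0,"z": -0.02,"ax": 0,"ay": 0,"az": 7},
    {"x": 0,"y": 0,"z": -0.01,"ax": 0,"ay": 0,"az": 7},
    {"x": 0,"y": 0,"z": 0,"ax": 0,"ay": 0,"az": 7},
    {"x": 0,"y": 0,"z": 0,"ax": 0,"ay": 0,"az": 7},
    {"x": 0,"y": 0,"z": 0,"ax": 0,"ay": 0,"az": 7},
    {"x": 0,"y": 0,"z": 0,"ax": 0,"ay": 0,"az": 7},
    {"x": 0,"y": 0,"z": 0,"ax": 0,"ay": 0,"az": 7},
    {"x": 0,"y": 0,"z": 0,"ax": 0,"ay": 0,"az": 3},
    {"x": 0,"y": 0,"z": 0,"ax": 0,"ay": 0,"az": 0},
  ],
)

```text
time: 25.33
tcp_pos: [467.9, 139.2, 205.2]
tool_rot: [[-0.999, -0.045, 0.001], [-0.045, 0.999, 0.0], [-0.001, 0.0, -1.0]]
ft_force: [-0.1, 0.0, -1.1]
gripper_width: 13.0
finger_force: 50.3
```

```bash
python3 - <<'E'
from h import *
to(438,-302,205,93.5)
im,m=cam("top"); cv2.imwrite("pics/top3.png",im)
d=cv2.absdiff(im,cv2.imread("pics/top2.png")).max(2); print("tray diff",(d[205:300,340:445]>40).sum())
E
```

```text
t 25.33 tcp [467.9 139.2 205.2] yaw 92.61 j7 1.06 w 13.0 F [-0.1  0.  -1.1] T [-0.    0.03  0.01] ff 50.3
tilt z [ 6.e-04  1.e-04 -1.e+00] move tool xyz m [ 4.990e-02 -4.394e-01  1.000e-04] az -0.89
tray diff 0
```

send_rows(
  series=[
    {"x": 0.002,"y": -0.018,"z": 0,"ax": 0,"ay": 0,"az": 0},
    {"x": 0.0042,"y": -0.036,"z": 0,"ax": 0,"ay": 0,"az": 0},
    {"x": 0.0042,"y": -0.036,"z": 0,"ax": 0,"ay": 0,"az": 0},
    {"x": 0.0042,"y": -0.036,"z": 0,"ax": 0,"ay": 0,"az": 0},
    {"x": 0.0042,"y": -0.036,"z": 0,"ax": 0,"ay": 0,"az": 0},
    {"x": 0.0042,"y": -0.036,"z": 0,"ax": 0,"ay": 0,"az": 0},
    {"x": 0.0042,"y": -0.036,"z": 0,"ax": 0,"ay": 0,"az": 0},
    {"x": 0.0042,"y": -0.036,"z": 0,"ax": 0,"ay": 0,"az": 0},
    {"x": 0.0042,"y": -0.036,"z": 0,"ax": 0,"ay": 0,"az": 0},
    {"x": 0.0042,"y": -0.036,"z": 0,"ax": 0,"ay": 0,"az": 0},
    {"x": 0.0042,"y": -0.036,"z": 0,"ax": 0,"ay": 0,"az": 0},
    {"x": 0.0042,"y": -0.036,"z": 0,"ax": 0,"ay": 0,"az": 0},
  ],
)

```text
time: 26.38
tcp_pos: [439.0, -278.5, 204.8]
tool_rot: [[-0.999, -0.05, 0.0], [-0.05, 0.999, 0.0], [-0.0, -0.0, -1.0]]
ft_force: [0.8, 0.4, -1.6]
gripper_width: 13.1
finger_force: 50.3
```

send_rows(
  series=[
    {"x": 0.002,"y": -0.018,"z": 0,"ax": 0,"ay": 0,"az": 0},
    {"x": 0,"y": -0.007,"z": 0.02,"ax": 0,"ay": 0,"az": 0},
    {"x": 0,"y": 0,"z": 0.03,"ax": 0,"ay": 0,"az": 0},
    {"x": 0,"y": 0,"z": 0.03,"ax": 0,"ay": 0,"az": 0},
    {"x": 0,"y": 0,"z": 0.02,"ax": 0,"ay": 0,"az": 0},
    {"x": 0,"y": 0,"z": 0,"ax": 0,"ay": 0,"az": 0},
    {"x": 0,"y": 0,"z": 0,"ax": 0,"ay": 0,"az": 0},
  ],
)

```text
time: 26.97
tcp_pos: [438.3, -301.5, 104.1]
tool_rot: [[-0.999, -0.049, -0.002], [-0.049, 0.999, 0.001], [0.001, 0.002, -1.0]]
ft_force: [-0.3, 0.2, -0.9]
gripper_width: 12.8
finger_force: 50.2
```

```bash
python3 - <<'E'
from h import *
to(438,-302,45,93.5)
im,m=cam("scene"); cv2.imwrite("pics/s2.png",cv2.resize(im[60:200,150:350],None,fx=4,fy=4))
d=cv2.absdiff(im,vision.camera("scene")).max()
E
```

```text
t 26.97 tcp [ 438.3 -301.5  104.1] yaw 92.82 j7 1.95 w 12.8 F [-0.3  0.2 -0.9] T [ 0.02 -0.04 -0.03] ff 50.2
tilt z [-0.0015  0.0015 -1.    ] move tool xyz m [ 0.0002 -0.0006  0.0591] az -0.68
```

View pics/s2.png

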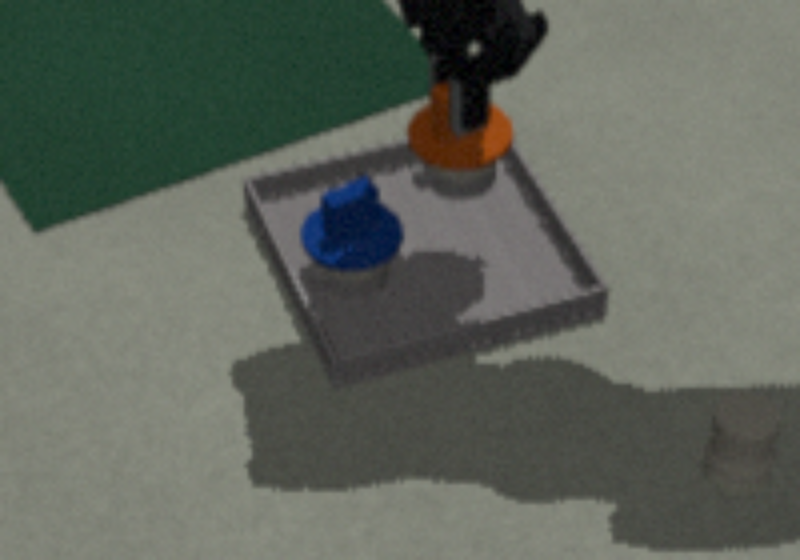

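```bash
python3 - <<'E'
from h import *
m=vision.camera_model("scene")
f=lambda L:onz(m,[(150+a/4,60+b/4) for a,b in L],22)
A=f([(218,195),(578,308),(305,378),(470,137)]); B=f([(247,183),(606,290),(335,362)])
print(A.round(1).tolist(),A.mean(0)); print(B.round(1).tolist(),(B[0]+B[1])/2, "blue",onz(m,[(150+352/4,60+238/4)],37))
im,t=cam("top"); cv2.imwrite("pics/top4.png",im)
g=cv2.resize(im[190:310,320:460],None,fx=5,fy=5,interpolation=cv2.INTER_CUBIC); cv2.imwrite("pics/top4c.png",g)
for c in blobs(mask(im[205:300,340:445],100,125),50)[:2]:
    M=cv2.moments(c); p=(340+M['m10']/M['m00'],205+M['m01']/M['m00']); print("blue",cv2.contourArea(c),p,onz(t,[p],37))
E
```

```text
[[548.2, -399.3], [411.8, -209.1], [573.0, -236.9], [387.7, -372.2]] [ 480.17488851 -304.3969744 ]
[[528.1, -400.8], [389.6, -213.7], [552.8, -239.7]] [ 458.88363558 -307.23959686] blue [[ 503.70517478 -310.20342381]]
blue 422.0 (399.48933649289097, 247.46682464454977) [[ 500.52343597 -318.04172757]]
```

View pics/top4c.png

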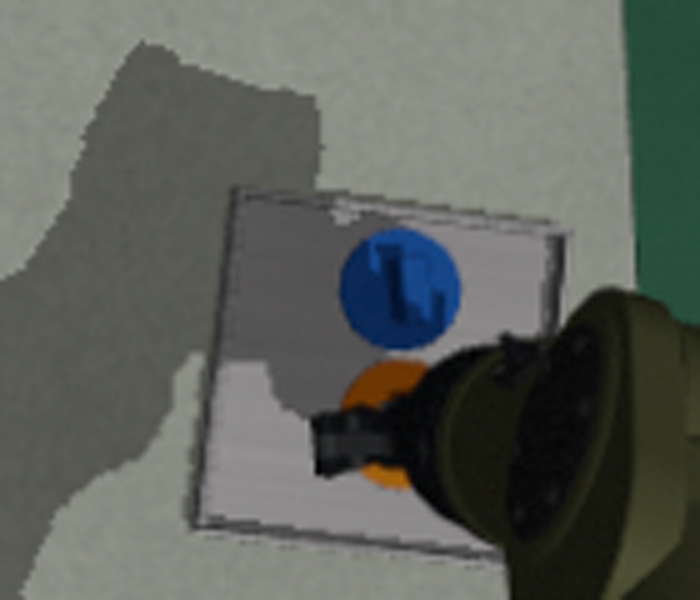

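send_rows(
  series=[
    {"x": 0.011,"y": -0.002,"z": 0,"ax": 0,"ay": 0,"az": 0},
    {"x": 0.011,"y": -0.002,"z": 0,"ax": 0,"ay": 0,"az": 0},
    {"x": 0,"y": 0,"z": 0.015,"ax": 0,"ay": 0,"az": 0},
    {"x": 0,"y": 0,"z": 0.015,"ax": 0,"ay": 0,"az": 0},
    {"x": 0,"y": 0,"z": 0.01,"ax": 0,"ay": 0,"az": 0},
    {"x": 0,"y": 0,"z": 0.006,"ax": 0,"ay": 0,"az": 0},
    {"x": 0,"y": 0,"z": 0,"ax": 0,"ay": 0,"az": 0},
    {"x": 0,"y": 0,"z": 0,"ax": 0,"ay": 0,"az": 0},
  ],
)

```text
time: 27.78
tcp_pos: [416.7, -306.9, 58.5]
tool_rot: [[-0.999, -0.047, -0.0], [-0.047, 0.999, 0.0], [0.0, 0.0, -1.0]]
ft_force: [-0.4, -0.0, -0.4]
gripper_width: 13.2
finger_force: 50.3
```

```bash
python3 - <<'E'
from h import *
to(416.5,-306,45,93.5)
im,t=cam("top")
for c in blobs(mask(im[205:300,340:445],100,125),50)[:1]:
    M=cv2.moments(c); p=(340+M['m10']/M['m00'],205+M['m01']/M['m00']); print("blue",p,onz(t,[p],37))
T=onz(t,[(320+x/5,190+y/5) for x,y in [(236,187),(566,230),(195,525)]],22); print(T.round(1).tolist(),(T[1]+T[2])/2)
E
```

```text
t 27.78 tcp [ 416.7 -306.9   58.5] yaw 92.71 j7 1.94 w 13.2 F [-0.4 -0.  -0.4] T [0.   0.05 0.01] ff 50.3
tilt z [-3.e-04  1.e-04 -1.e+00] move tool xyz m [0.0001 0.0009 0.0135] az -0.79
blue (399.52588235294115, 247.54) [[ 500.34470039 -318.12420144]]
[[551.9, -244.0], [525.7, -408.1], [389.2, -218.1]] [ 457.44703031 -313.10275267]
```

send_rows(
  series=[
    {"x": 0,"y": 0,"z": 0.006,"ax": 0,"ay": 0,"az": 0},
    {"x": 0,"y": 0,"z": 0.004,"ax": 0,"ay": 0,"az": 0},
    {"x": 0,"y": 0,"z": 0.002,"ax": 0,"ay": 0,"az": 0},
    {"x": 0,"y": 0,"z": 0.001,"ax": 0,"ay": 0,"az": 0},
    {"x": 0,"y": 0,"z": 0.001,"ax": 0,"ay": 0,"az": 0},
    {"x": 0,"y": 0,"z": 0,"ax": 0,"ay": 0,"az": 0},
    {"x": 0,"y": 0,"z": 0,"ax": 0,"ay": 0,"az": 0},
  ],
)

```text
time: 28.42
tcp_pos: [417.0, -306.8, 44.3]
tool_rot: [[-0.999, -0.047, 0.0], [-0.047, 0.999, -0.0], [-0.0, -0.0, -1.0]]
ft_force: [-0.0, 0.2, -0.8]
gripper_width: 12.9
finger_force: 50.3
```

```bash
python3 - <<'E'
from h import *
to(416.5,-306,45,93.5)
E
```

```text
t 28.42 tcp [ 417.  -306.8   44.3] yaw 92.72 j7 1.93 w 12.9 F [-0.   0.2 -0.8] T [-0.01 -0.01 -0.01] ff 50.3
tilt z [ 0. -0. -1.] move tool xyz m [ 0.0004  0.0009 -0.0007] az -0.78
```

send_rows(
  series=[
    {"x": 0,"y": 0,"z": 0.0008,"ax": 0,"ay": 0,"az": 0},
    {"x": 0,"y": 0,"z": 0,"ax": 0,"ay": 0,"az": 0},
    {"x": 0,"y": 0,"z": 0,"ax": 0,"ay": 0,"az": 0},
  ],
)

```text
time: 28.67
tcp_pos: [417.0, -307.0, 44.1]
tool_rot: [[-0.999, -0.047, 0.0], [-0.047, 0.999, -0.001], [-0.0, -0.001, -1.0]]
ft_force: [-1.7, 1.1, 4.5]
gripper_width: 13.2
finger_force: 51.1
```

send_rows(
  series=[
    {"x": 0,"y": 0,"z": 0,"ax": 0,"ay": 0,"az": 0},
    {"x": 0,"y": 0,"z": 0,"ax": 0,"ay": 0,"az": 0},
    {"x": 0,"y": 0,"z": 0,"ax": 0,"ay": 0,"az": 0},
    {"x": 0,"y": 0,"z": 0,"ax": 0,"ay": 0,"az": 0},
    {"x": 0,"y": 0,"z": -0.01,"ax": 0,"ay": 0,"az": 0},
    {"x": 0,"y": 0,"z": -0.02,"ax": 0,"ay": 0,"az": 0},
    {"x": 0,"y": 0,"z": -0.025,"ax": 0,"ay": 0,"az": 0},
    {"x": 0,"y": 0,"z": -0.025,"ax": 0,"ay": 0,"az": 0},
    {"x": 0,"y": 0,"z": -0.025,"ax": 0,"ay": 0,"az": 0},
    {"x": 0,"y": 0,"z": -0.025,"ax": 0,"ay": 0,"az": 0},
    {"x": 0,"y": 0,"z": -0.015,"ax": 0,"ay": 0,"az": 0},
    {"x": 0,"y": 0,"z": -0.01,"ax": 0,"ay": 0,"az": 0},
  ],
  grip=45,
)

```text
time: 29.67
tcp_pos: [417.5, -307.1, 201.2]
tool_rot: [[-0.999, -0.047, 0.003], [-0.047, 0.999, -0.002], [-0.002, -0.002, -1.0]]
ft_force: [0.7, 0.0, -0.1]
gripper_width: 38.4
finger_force: 0.0
```

```bash
python3 - <<'E'
from h import *
to(567.5,144.6,200,48.5)
E
```

```text
t 29.67 tcp [ 417.5 -307.1  201.2] yaw 92.71 j7 2.03 w 38.4 F [ 0.7  0.  -0.1] T [-0.01  0.03  0.02] ff 0.0
tilt z [ 0.0026 -0.0019 -1.    ] move tool xyz m [-0.1712  0.4441  0.0008] az 44.21
```

send_rows(
  series=[
    {"x": -0.0066,"y": 0.0171,"z": 0,"ax": 0,"ay": 0,"az": 0},
    {"x": -0.0132,"y": 0.0342,"z": 0,"ax": 0,"ay": 0,"az": 0},
    {"x": -0.0132,"y": 0.0342,"z": 0,"ax": 0,"ay": 0,"az": 0},
    {"x": -0.0132,"y": 0.0342,"z": 0,"ax": 0,"ay": 0,"az": 0},
    {"x": -0.0132,"y": 0.0342,"z": 0,"ax": 0,"ay": 0,"az": 0},
    {"x": -0.0132,"y": 0.0342,"z": 0,"ax": 0,"ay": 0,"az": 0},
    {"x": -0.0132,"y": 0.0342,"z": 0,"ax": 0,"ay": 0,"az": 0},
    {"x": -0.0132,"y": 0.0342,"z": 0,"ax": 0,"ay": 0,"az": 0},
    {"x": -0.0132,"y": 0.0342,"z": 0,"ax": 0,"ay": 0,"az": 0},
    {"x": -0.0132,"y": 0.0342,"z": 0,"ax": 0,"ay": 0,"az": 0},
    {"x": -0.0132,"y": 0.0342,"z": 0,"ax": 0,"ay": 0,"az": 0},
    {"x": -0.0132,"y": 0.0342,"z": 0,"ax": 0,"ay": 0,"az": 0},
  ],
)

```text
time: 30.67
tcp_pos: [549.8, 94.9, 198.4]
tool_rot: [[-0.999, -0.047, -0.001], [-0.047, 0.999, -0.0], [0.001, -0.0, -1.0]]
ft_force: [1.3, -0.3, -0.1]
gripper_width: 38.2
finger_force: 0.0
```

send_rows(
  series=[
    {"x": -0.0132,"y": 0.0342,"z": 0,"ax": 0,"ay": 0,"az": 0},
    {"x": -0.0066,"y": 0.0171,"z": 0,"ax": 0,"ay": 0,"az": 0},
    {"x": 0,"y": 0,"z": 0,"ax": 0,"ay": 0,"az": 7},
    {"x": 0,"y": 0,"z": 0,"ax": 0,"ay": 0,"az": 7},
    {"x": 0,"y": 0,"z": 0,"ax": 0,"ay": 0,"az": 7},
    {"x": 0,"y": 0,"z": 0,"ax": 0,"ay": 0,"az": 7},
    {"x": 0,"y": 0,"z": 0,"ax": 0,"ay": 0,"az": 7},
    {"x": 0,"y": 0,"z": 0,"ax": 0,"ay": 0,"az": 7},
    {"x": 0,"y": 0,"z": 0,"ax": 0,"ay": 0,"az": 2.2},
    {"x": 0,"y": 0,"z": 0,"ax": 0,"ay": 0,"az": 0},
    {"x": 0,"y": 0,"z": 0,"ax": 0,"ay": 0,"az": 0},
  ],
  grip=50,
)

```text
time: 31.58
tcp_pos: [566.9, 145.4, 198.3]
tool_rot: [[-0.75, 0.661, -0.001], [0.661, 0.75, -0.0], [0.0, -0.001, -1.0]]
ft_force: [-0.6, -0.3, 0.8]
gripper_width: 42.7
finger_force: 0.0
```

```bash
python3 - <<'E'
from h import *
to(567.5,144.6,105,48.5)
im,t=cam("top"); cv2.imwrite("pics/top5.png",im)
for a in((100,125),(7,16)):
  for c in blobs(mask(im[205:310,340:445],*a),50)[:1]:
    M=cv2.moments(c); p=(340+M['m10']/M['m00'],205+M['m01']/M['m00']); print(cv2.contourArea(c),p,onz(t,[p],37))
im,m=cam("wrist"); cv2.imwrite("pics/w6.png",im)
for q in blobs(mask(im,174,6),60)[:1]: print(cv2.contourArea(q),cv2.minAreaRect(onz(m,q[:,0],131).astype(np.float32)))
E
```

```text
t 31.58 tcp [566.9 145.4 198.3] yaw 48.63 j7 0.44 w 42.7 F [-0.6 -0.3  0.8] T [ 0.04  0.03 -0.01] ff 0.0
tilt z [-7.e-04 -3.e-04 -1.e+00] move tool xyz m [-0.001  -0.0002  0.0933] az 0.13
424.5 (399.4844915586965, 247.50608559089125) [[ 500.42960165 -318.02585809]]
67.0 (394.7512437810945, 280.61940298507466) [[ 421.56693946 -303.37821977]]
1167.5 ((564.7489624023438, 147.58624267578125), (15.799521446228027, 48.481903076171875), 47.95748519897461)
```

send_rows(
  series=[
    {"x": -0.001,"y": 0,"z": 0.015,"ax": 0,"ay": 0,"az": 0},
    {"x": 0,"y": 0,"z": 0.022,"ax": 0,"ay": 0,"az": 0},
    {"x": 0,"y": 0,"z": 0.022,"ax": 0,"ay": 0,"az": 0},
    {"x": 0,"y": 0,"z": 0.02,"ax": 0,"ay": 0,"az": 0},
    {"x": 0,"y": 0,"z": 0.012,"ax": 0,"ay": 0,"az": 0},
    {"x": 0,"y": 0,"z": 0,"ax": 0,"ay": 0,"az": 0},
    {"x": 0,"y": 0,"z": 0,"ax": 0,"ay": 0,"az": 0},
  ],
)

```text
time: 32.27
tcp_pos: [567.7, 144.6, 107.2]
tool_rot: [[-0.75, 0.662, -0.001], [0.662, 0.75, -0.0], [0.001, -0.001, -1.0]]
ft_force: [0.6, 0.1, 0.9]
gripper_width: 42.5
finger_force: 0.0
```

send_rows(
  series=[
    {"x": 0,"y": 0,"z": 0,"ax": 0,"ay": 0,"az": 0},
    {"x": 0,"y": 0,"z": 0,"ax": 0,"ay": 0,"az": 0},
    {"x": 0,"y": 0,"z": 0,"ax": 0,"ay": 0,"az": 0},
    {"x": 0,"y": 0,"z": 0,"ax": 0,"ay": 0,"az": 0},
    {"x": 0,"y": 0,"z": 0,"ax": 0,"ay": 0,"az": 0},
    {"x": 0,"y": 0,"z": 0,"ax": 0,"ay": 0,"az": 0},
  ],
  grip=0,
  squeeze=90,
)

```text
time: 32.77
tcp_pos: [568.1, 144.2, 109.0]
tool_rot: [[-0.749, 0.663, 0.001], [0.663, 0.749, -0.0], [-0.001, 0.0, -1.0]]
ft_force: [-2.9, -2.3, 5.7]
gripper_width: 14.3
finger_force: 88.5
```

send_rows(
  series=[
    {"x": 0,"y": 0,"z": 0,"ax": 0,"ay": 0,"az": 5},
    {"x": 0,"y": 0,"z": 0,"ax": 0,"ay": 0,"az": 7},
    {"x": 0,"y": 0,"z": 0,"ax": 0,"ay": 0,"az": 7},
    {"x": 0,"y": 0,"z": 0,"ax": 0,"ay": 0,"az": 7},
    {"x": 0,"y": 0,"z": 0,"ax": 0,"ay": 0,"az": 7},
    {"x": 0,"y": 0,"z": 0,"ax": 0,"ay": 0,"az": 7},
    {"x": 0,"y": 0,"z": 0,"ax": 0,"ay": 0,"az": 7},
    {"x": 0,"y": 0,"z": 0,"ax": 0,"ay": 0,"az": 7},
    {"x": 0,"y": 0,"z": 0,"ax": 0,"ay": 0,"az": 7},
    {"x": 0,"y": 0,"z": 0,"ax": 0,"ay": 0,"az": 7},
    {"x": 0,"y": 0,"z": 0,"ax": 0,"ay": 0,"az": 7},
    {"x": 0,"y": 0,"z": 0,"ax": 0,"ay": 0,"az": 0},
  ],
)

```text
time: 33.77
tcp_pos: [567.3, 144.0, 109.0]
tool_rot: [[0.453, 0.892, -0.001], [0.892, -0.453, -0.001], [-0.001, -0.0, -1.0]]
ft_force: [-5.3, -2.8, 7.6]
gripper_width: 14.3
finger_force: 88.9
```

```bash
python3 - <<'E'
from h import *
to(567.5,144.6,105,-26.5)
E
```

```text
t 33.77 tcp [567.3 144.  109. ] yaw -26.93 j7 -0.64 w 14.3 F [-5.3 -2.8  7.6] T [-0.72  1.03 -0.08] ff 88.9
tilt z [-5.e-04 -6.e-04 -1.e+00] move tool xyz m [ 0.0006 -0.0001  0.004 ] az -0.43
```

send_rows(
  series=[
    {"x": 0,"y": 0,"z": 0,"ax": 0,"ay": 0,"az": 0},
    {"x": 0,"y": 0,"z": 0,"ax": 0,"ay": 0,"az": 0},
    {"x": 0,"y": 0,"z": 0,"ax": 0,"ay": 0,"az": 0},
    {"x": 0,"y": 0,"z": 0,"ax": 0,"ay": 0,"az": 0},
    {"x": 0,"y": 0,"z": -0.015,"ax": 0,"ay": 0,"az": 0},
    {"x": 0,"y": 0,"z": -0.02,"ax": 0,"ay": 0,"az": 0},
    {"x": 0,"y": 0,"z": -0.015,"ax": 0,"ay": 0,"az": 0},
    {"x": 0,"y": 0,"z": 0,"ax": 0,"ay": 0,"az": -6},
    {"x": 0,"y": 0,"z": 0,"ax": 0,"ay": 0,"az": -6},
  ],
  grip=50,
)

```text
time: 34.52
tcp_pos: [568.9, 145.1, 158.8]
tool_rot: [[0.245, 0.969, 0.003], [0.969, -0.245, 0.001], [0.001, 0.002, -1.0]]
ft_force: [0.2, -0.3, 0.2]
gripper_width: 42.7
finger_force: 0.0
```

send_rows(
  series=[
    {"x": 0,"y": 0,"z": 0,"ax": 0,"ay": 0,"az": -7},
    {"x": 0,"y": 0,"z": 0,"ax": 0,"ay": 0,"az": -7},
    {"x": 0,"y": 0,"z": 0,"ax": 0,"ay": 0,"az": -7},
    {"x": 0,"y": 0,"z": 0,"ax": 0,"ay": 0,"az": -7},
    {"x": 0,"y": 0,"z": 0,"ax": 0,"ay": 0,"az": -7},
    {"x": 0,"y": 0,"z": 0,"ax": 0,"ay": 0,"az": -7},
    {"x": 0,"y": 0,"z": 0,"ax": 0,"ay": 0,"az": -7},
    {"x": 0,"y": 0,"z": 0,"ax": 0,"ay": 0,"az": -7},
    {"x": 0,"y": 0,"z": 0,"ax": 0,"ay": 0,"az": -7},
    {"x": 0,"y": 0,"z": 0,"ax": 0,"ay": 0,"az": -7},
    {"x": 0,"y": 0,"z": 0,"ax": 0,"ay": 0,"az": -7},
    {"x": 0,"y": 0,"z": 0,"ax": 0,"ay": 0,"az": -7},
  ],
)

```text
time: 35.52
tcp_pos: [568.2, 144.7, 157.6]
tool_rot: [[-0.939, 0.344, 0.0], [0.344, 0.939, 0.0], [-0.0, 0.0, -1.0]]
ft_force: [0.2, -0.3, -0.0]
gripper_width: 43.0
finger_force: 0.0
```

send_rows(
  series=[
    {"x": 0,"y": 0,"z": 0,"ax": 0,"ay": 0,"az": -7},
    {"x": 0,"y": 0,"z": 0,"ax": 0,"ay": 0,"az": -7},
    {"x": 0,"y": 0,"z": 0,"ax": 0,"ay": 0,"az": -7},
    {"x": 0,"y": 0,"z": 0,"ax": 0,"ay": 0,"az": -7},
    {"x": 0,"y": 0,"z": 0,"ax": 0,"ay": 0,"az": -7},
    {"x": 0,"y": 0,"z": 0,"ax": 0,"ay": 0,"az": -7},
    {"x": 0,"y": 0,"z": 0,"ax": 0,"ay": 0,"az": -7},
    {"x": 0,"y": 0,"z": 0,"ax": 0,"ay": 0,"az": -7},
    {"x": 0,"y": 0,"z": 0,"ax": 0,"ay": 0,"az": -7},
    {"x": 0,"y": 0,"z": 0,"ax": 0,"ay": 0,"az": -7},
    {"x": 0,"y": 0,"z": 0,"ax": 0,"ay": 0,"az": -7},
    {"x": 0,"y": 0,"z": 0,"ax": 0,"ay": 0,"az": -7},
  ],
)

```text
time: 36.52
tcp_pos: [568.3, 144.6, 157.6]
tool_rot: [[-0.441, -0.898, 0.0], [-0.898, 0.441, 0.0], [-0.0, -0.0, -1.0]]
ft_force: [-0.5, 0.3, -0.4]
gripper_width: 42.8
finger_force: 0.0
```

```bash
python3 - <<'E'
from h import *
to(567.5,144.6,106,153.1)
im,m=cam("wrist"); cv2.imwrite("pics/w7.png",im)
for q in blobs(mask(im,174,6),60)[:1]: print(cv2.contourArea(q),cv2.minAreaRect(onz(m,q[:,0],131).astype(np.float32)))
E
```

```text
t 36.52 tcp [568.3 144.6 157.6] yaw 153.84 j7 1.98 w 42.8 F [-0.5  0.3 -0.4] T [-0.07 -0.02  0.04] ff 0.0
tilt z [ 4.e-04  2.e-04 -1.e+00] move tool xyz m [0.0003 0.0007 0.0516] az 0.74
1650.0 ((565.4324340820312, 141.63885498046875), (50.46586990356445, 15.386045455932617), 63.15073013305664)
```

send_rows(
  series=[
    {"x": 0,"y": 0.0005,"z": 0.015,"ax": 0,"ay": 0,"az": 0.5},
    {"x": 0,"y": 0,"z": 0.02,"ax": 0,"ay": 0,"az": 0},
    {"x": 0,"y": 0,"z": 0.015,"ax": 0,"ay": 0,"az": 0},
    {"x": 0,"y": 0,"z": 0,"ax": 0,"ay": 0,"az": 0},
    {"x": 0,"y": 0,"z": 0,"ax": 0,"ay": 0,"az": 0},
  ],
)

```text
time: 36.98
tcp_pos: [567.3, 144.8, 107.1]
tool_rot: [[-0.455, -0.89, -0.001], [-0.89, 0.455, -0.0], [0.001, 0.001, -1.0]]
ft_force: [0.2, -0.3, 0.5]
gripper_width: 42.5
finger_force: 0.0
```

send_rows(
  series=[
    {"x": 0,"y": 0,"z": 0,"ax": 0,"ay": 0,"az": 0},
    {"x": 0,"y": 0,"z": 0,"ax": 0,"ay": 0,"az": 0},
    {"x": 0,"y": 0,"z": 0,"ax": 0,"ay": 0,"az": 0},
    {"x": 0,"y": 0,"z": 0,"ax": 0,"ay": 0,"az": 0},
    {"x": 0,"y": 0,"z": 0,"ax": 0,"ay": 0,"az": 0},
    {"x": 0,"y": 0,"z": 0,"ax": 0,"ay": 0,"az": 0},
  ],
  grip=0,
  squeeze=110,
)

```text
time: 37.48
tcp_pos: [568.0, 145.5, 109.0]
tool_rot: [[-0.454, -0.891, 0.002], [-0.891, 0.454, 0.001], [-0.001, -0.001, -1.0]]
ft_force: [-1.4, -0.0, 6.7]
gripper_width: 13.7
finger_force: 107.8
```

send_rows(
  series=[
    {"x": 0,"y": 0,"z": 0,"ax": 0,"ay": 0,"az": 5},
    {"x": 0,"y": 0,"z": 0,"ax": 0,"ay": 0,"az": 6},
    {"x": 0,"y": 0,"z": 0,"ax": 0,"ay": 0,"az": 6},
    {"x": 0,"y": 0,"z": 0,"ax": 0,"ay": 0,"az": 6},
    {"x": 0,"y": 0,"z": 0,"ax": 0,"ay": 0,"az": 6},
    {"x": 0,"y": 0,"z": 0,"ax": 0,"ay": 0,"az": 6},
    {"x": 0,"y": 0,"z": 0,"ax": 0,"ay": 0,"az": 6},
    {"x": 0,"y": 0,"z": 0,"ax": 0,"ay": 0,"az": 6},
    {"x": 0,"y": 0,"z": 0,"ax": 0,"ay": 0,"az": 5},
    {"x": 0,"y": 0,"z": 0,"ax": 0,"ay": 0,"az": 4},
    {"x": 0,"y": 0,"z": 0,"ax": 0,"ay": 0,"az": 3},
    {"x": 0,"y": 0,"z": 0,"ax": 0,"ay": 0,"az": 0},
  ],
)

```text
time: 38.48
tcp_pos: [568.5, 144.7, 109.0]
tool_rot: [[-0.998, -0.068, 0.003], [-0.068, 0.998, -0.001], [-0.003, -0.001, -1.0]]
ft_force: [0.3, -2.5, 6.6]
gripper_width: 13.6
finger_force: 108.1
```

```bash
python3 - <<'E'
from h import *
to(567.5,144.6,106,93.5)
im,m=cam("wrist"); cv2.imwrite("pics/w8.png",im)
for q in blobs(mask(im,174,6),60)[:1]: print(cv2.contourArea(q),cv2.minAreaRect(onz(m,q[:,0],131).astype(np.float32)))
E
```

```text
t 38.48 tcp [568.5 144.7 109. ] yaw 93.89 j7 1.09 w 13.6 F [ 0.3 -2.5  6.6] T [-0.6   0.09  0.29] ff 108.1
tilt z [ 2.7e-03 -6.0e-04 -1.0e+00] move tool xyz m [ 0.001 -0.     0.003] az 0.39
2928.5 ((562.0751953125, 144.9274444580078), (52.544227600097656, 15.604723930358887), 4.770608425140381)
```

send_rows(
  series=[
    {"x": 0,"y": 0,"z": 0,"ax": 0,"ay": 0,"az": 0.4},
    {"x": 0,"y": 0,"z": 0,"ax": 0,"ay": 0,"az": 0},
  ],
)

```text
time: 38.7
tcp_pos: [568.5, 144.7, 109.0]
tool_rot: [[-0.998, -0.064, 0.003], [-0.064, 0.998, -0.0], [-0.003, -0.001, -1.0]]
ft_force: [-0.3, -1.5, 6.5]
gripper_width: 14.1
finger_force: 108.2
```

send_rows(
  series=[
    {"x": 0,"y": 0,"z": 0,"ax": 0,"ay": 0,"az": 0},
    {"x": 0,"y": 0,"z": 0,"ax": 0,"ay": 0,"az": 0},
    {"x": 0,"y": 0,"z": 0,"ax": 0,"ay": 0,"az": 0},
    {"x": 0,"y": 0,"z": 0,"ax": 0,"ay": 0,"az": 0},
    {"x": 0,"y": 0,"z": -0.015,"ax": 0,"ay": 0,"az": 0},
    {"x": 0,"y": 0,"z": -0.025,"ax": 0,"ay": 0,"az": 0},
    {"x": 0,"y": 0,"z": -0.025,"ax": 0,"ay": 0,"az": 0},
    {"x": 0,"y": 0,"z": -0.025,"ax": 0,"ay": 0,"az": 0},
    {"x": 0,"y": 0.02,"z": -0.01,"ax": 0,"ay": 0,"az": 0},
    {"x": 0,"y": 0.03,"z": 0,"ax": 0,"ay": 0,"az": 0},
    {"x": 0,"y": 0.03,"z": 0,"ax": 0,"ay": 0,"az": 0},
    {"x": 0,"y": 0.03,"z": 0,"ax": 0,"ay": 0,"az": 0},
  ],
  grip=50,
)

```text
time: 39.7
tcp_pos: [560.6, 255.8, 207.9]
tool_rot: [[-0.998, -0.062, 0.001], [-0.062, 0.998, 0.0], [-0.001, 0.0, -1.0]]
ft_force: [-0.1, 0.4, 0.6]
gripper_width: 42.5
finger_force: 0.0
```

send_rows(
  series=[
    {"x": 0,"y": 0.03,"z": 0,"ax": 0,"ay": 0,"az": 0},
    {"x": 0,"y": 0.03,"z": 0,"ax": 0,"ay": 0,"az": 0},
    {"x": 0,"y": 0.03,"z": 0,"ax": 0,"ay": 0,"az": 0},
    {"x": 0,"y": 0.03,"z": 0,"ax": 0,"ay": 0,"az": 0},
    {"x": 0,"y": 0.02,"z": 0,"ax": 0,"ay": 0,"az": 0},
    {"x": 0,"y": 0,"z": 0,"ax": 0,"ay": 0,"az": 0},
    {"x": 0,"y": 0,"z": 0,"ax": 0,"ay": 0,"az": 0},
    {"x": 0,"y": 0,"z": 0,"ax": 0,"ay": 0,"az": 0},
  ],
)

```text
time: 40.37
tcp_pos: [552.0, 393.6, 207.1]
tool_rot: [[-0.998, -0.063, -0.0], [-0.063, 0.998, -0.001], [0.0, -0.001, -1.0]]
ft_force: [0.2, 0.1, 0.1]
gripper_width: 42.4
finger_force: 0.0
```

```bash
python3 - <<'E'
from h import *
to(567.5,144.6,106,93.5)
im,t=cam("top"); cv2.imwrite("pics/top6.png",im)
cv2.imwrite("pics/top6c.png",cv2.resize(im[150:310,130:450],None,fx=2.5,fy=2.5,interpolation=cv2.INTER_CUBIC))
for q in blobs(mask(im,174,6),60)[:1]: print("knob",cv2.minAreaRect(onz(t,q[:,0],131).astype(np.float32)))
for a in((100,125),(5,16)):
  for c in blobs(mask(im[205:310,340:445],*a),50)[:1]:
    M=cv2.moments(c); p=(340+M['m10']/M['m00'],205+M['m01']/M['m00']); print(cv2.contourArea(c),p,onz(t,[p],37))
E
```

```text
t 40.37 tcp [552.  393.6 207.1] yaw 93.6 j7 0.78 w 42.4 F [0.2 0.1 0.1] T [-0.07 -0.01 -0.02] ff 0.0
tilt z [-2.0e-04 -1.2e-03 -1.0e+00] move tool xyz m [ 1.000e-04 -2.493e-01  1.014e-01] az 0.1
knob ((566.7418823242188, 143.62228393554688), (45.59925079345703, 18.105621337890625), 4.399256706237793)
425.0 (399.49411764705883, 247.4964705882353) [[ 500.45186961 -318.05049353]]
89.5 (394.7783985102421, 280.0316573556797) [[ 422.96958442 -303.49372223]]
```

View pics/top6c.png

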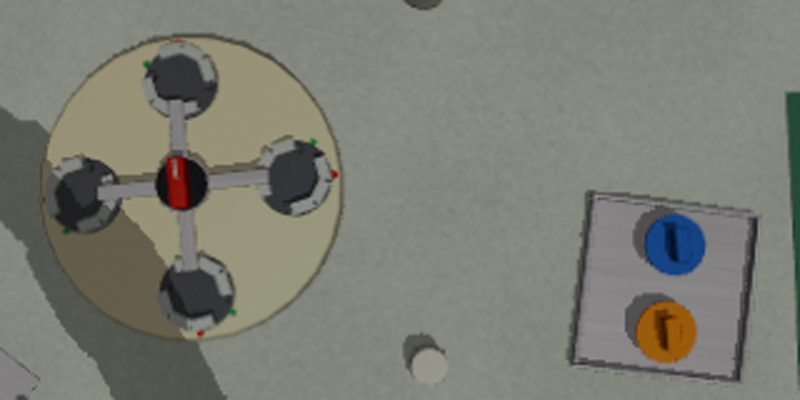

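```bash
python3 -c "
from cell import manip
print(manip.sign_off())"
```

```text
the job is handed in; nothing more can be done
None
```

The job is handed in: only the blue and orange capsules were in the spinner, and both now stand upright in the tray with the star turned back to its locked position. The tray was knocked about 22 mm during the run and I re-measured it before placing the second capsule. The arm moved clear of the bottle, jar and beaker throughout, and sign-off returned no verdict.

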